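# Put a dropper bottle away upright in the empty tilt-out bin

### The job

Two dropper bottles lie on the worktop: put the larger one away in the empty bin of the tilt-out rack. Stand it upright on the worktop and let go, tip the empty bin fully forward, take the bottle again and set it in the tipped bin with its cap up, then let go and push the bin back until it clicks shut. Leave the other bins shut and the other bottles where they are.

Things in the scene. Friction and masses are not known exactly. Their poses are not given: they have to be found in the camera images.
- stout: The bottle to put away: the larger white dropper bottle, tapered cream cap, 74 mm tall, 30 g. Body 26 mm in diameter up to 50 mm, then shoulders; cap from 51 to 74 mm, 18 mm wide. Origin: centre of the base, z towards the cap. Starts lying left or right on the worktop, cap towards +y within 30 degrees. Let go with its base edge down within 12 degrees of upright it rights itself.
- small: Bystander: the smaller dropper bottle, white with a tapered red cap, 23 mm in diameter, 56 mm tall, lying on the worktop on the other side. Origin: centre of its base, z towards its cap. Leave it where it lies.
- base: Fixed base plate of the rack, 70 (x) x 246 (y) x 6 mm. Origin: centre of its underside, on the worktop; the bins' fronts face its -x, the robot. Three equal white housings stand on it side by side, 77 mm apart in varying order, each 58 mm deep, 76 wide, its roof 104 mm above the worktop; the bins' fronts stand 6 mm proud. Two bins hold two bottles each, one is empty.
- bin_empty (a joint): Tilt of the empty bin, rad: 0 shut, 0.55 tipped fully forward on its stop. A spring ball catch holds it shut: about 5 N at the pull overcomes it either way. Tipped past 0.45 it stays forward on the stop. Pushed back gently and let go it rests ajar at about 0.26 against the catch; pushed on past about 0.12, best at the upper edge of its front, it snaps shut.
- bin_empty_pivot (a point): Centre of the empty bin's pivot pin, 20 mm above the worktop, 10 mm behind the bin's front face, level along y. Axes turn with the bin: z up along the bin's front, x from front to back, y to the left.
- bin_empty_pull (a point): Middle of the empty bin's pull: grey tab 16 mm wide (y), 9 mm thick, standing out 30 mm from the front at 50 mm above the pivot, ending in a cross bead 12 mm thick. This point is 18 mm in front of the front face, 12 mm behind the bead's tip, 70 mm above the worktop when shut. Axes turn with the bin as the pivot's do. 60 mm free to the next pull on either side.
- bin_empty_seat (a point): Centre of the empty bin's inner floor. Clear plastic bin, inside 42 mm front to back (x), 51 mm wide (y), walls 2.5 mm; above the floor the front is 77 mm high, back and sides 39 mm (sides 47 mm in the front 16 mm). Axes turn with the bin: x front to back, z up along the bin; tipped forward its mouth looks up and towards the robot.
- bin_slim (a joint): tilt of the bin that holds two slim bottles, rad, 0 shut. Leave it shut.
- bin_small (a joint): tilt of the bin that holds two small bottles, rad, 0 shut. Leave it shut.
Things that resemble listed ones, but are neither listed nor needed, are in the scene too. What is shaped like the stout but blue or turquoise is not meant.

How it is judged:
On the way, in this order (a step that is already met when the one before it is completed fails the run):
1. the larger bottle stands upright on the worktop, let go, and the empty bin is tipped forward (0.45 rad or more) (angle between stout's own z axis and vertical below 0.1 rad and height (world z) of stout below 0.008 m and value of joint bin_empty above 0.45 rad and contact force between stout and the arm below 0.1 N and contact force between stout and the fingers below 0.1 N), for 0.2 s.
2. the larger bottle stands in the tipped bin, cap at the mouth, let go (x of stout in the frame of bin_empty_seat between -0.022 and 0.022 m and y of stout in the frame of bin_empty_seat between -0.026 and 0.026 m and z of stout in the frame of bin_empty_seat between -0.004 and 0.012 m and angle between the z axis of stout and the z axis of bin_empty_seat, either way round below 0.3 rad and angle between stout's own z axis and vertical below 1 rad and value of joint bin_empty above 0.35 rad and contact force between stout and the arm below 0.1 N and contact force between stout and the fingers below 0.1 N), for 0.2 s.
At the end, for the whole second after the job is handed in: The empty bin is clicked shut (within 0.03 rad) with the larger bottle standing in it, cap up, within 0.25 rad of upright, base on the bin's floor (within 12 mm) and at rest; the other two bins are shut and the smaller bottle on the worktop lies within 30 mm of where it was (value of joint each of bin_empty, bin_slim, bin_small below 0.03 rad and x of stout in the frame of bin_empty_seat between -0.022 and 0.022 m and y of stout in the frame of bin_empty_seat between -0.026 and 0.026 m and z of stout in the frame of bin_empty_seat between -0.004 and 0.012 m and angle between the z axis of stout and the z axis of bin_empty_seat, either way round below 0.3 rad and angle between stout's own z axis and vertical below 0.25 rad and linear speed of stout below 0.02 m/s and distance of small from where it was at the start of the episode below 0.03 m); the robot touches nothing.
It fails at once if another bin is opened (more than 0.15 rad) (value of joint any of bin_slim, bin_small above 0.15 rad).
It fails at once if the smaller bottle on the worktop is moved more than 30 mm (distance of small from where it was at the start of the episode above 0.03 m).
It also fails if it takes over 67 s, if anything falls off the work surface, if the arm or the gripper's body presses on something with over 40 N, if the wrist force passes 120 N, or if a joint passes its speed limit or range.

### The arm

A 6-joint arm with a two-finger parallel gripper is mounted at the origin on a cart in front of the work surface, level with it; the furniture and walls round the work are solid. World frame = base frame: x ahead of the robot, y to its left, z up, the work surface at z = 0. Lengths are in m, angles in rad, forces in N, time in s.
With the tool pointing down it reaches from about 0.325 to 0.875 m from the base axis. Payload 4.4 kg.
Tool frame: the origin (TCP) lies midway between the tips of the shut fingers; the grasp point (between the pads) lies 19 mm behind it; z points along the fingers, y is the direction in which the jaws open and shut (so a half turn about z gives the same grasp; the last joint's range is limited). The gripper opens to 85 mm and grips with 20 to 120 N. Pads are 22 mm wide; open, the fingers measure 114 mm over their backs; the gripper's body (76 mm by 85 mm) begins 54 mm behind the grasp point. The pads swing forward as they close: fully open they stand 13 mm farther back than shut.
Start: joints at [1.151, 0.207, 1.542, -0, 1.393, -0.15], TCP at [0.153, 0.554, 0.207] pointing down, gripper open.
Joint ranges: [-2.73, 2.73], [-0.86, 2.22], [0.23, 2.46], [-1.11, 4.25], [0.08, 2.63], [-2.82, 2.82]. Speed limits (rad/s): [2.79, 2.79, 3.14, 3.14, 3.14, 3.14].

### API

Orientations are given as a unit quaternion [x, y, z, w].
In Python, from plant import env, imaging, models gives the robot as it stands.
- The arm moves only by the tool send_rows, never from a script. Its argument "targets" is a list that holds one entry, the list of rows, each a list of 7 numbers: the turn, a rotation vector about the tool's x, y, z as a fraction of full scale, then the shift along the tool's x, y, z as a fraction of full scale, then the opening, from 0 (shut) to 1 (fully open). In form: [[[ax, ay, az, x, y, z, fingers], ...]]. A call has 1 to 8 rows; each row is the pose to reach, as a shift and turn from the pose commanded when the call began, along the tool's axes at that moment, turning the shorter way round; what a row does not reach only later rows make up. Full scale, the value 1, is 300 mm for a shift and 2 pi rad for a turn. A row lasts 1/10 s, in which the tool goes at most 50 mm and 8.59 degrees, less where a joint would pass 70% of its speed; a pose out of reach is approached as far as the arm can. A call with a number of a shift or a turn outside -1 to 1 is refused whole. A call with a gripper value outside its range is refused whole. The fingers move at their own pace and stop on an object; "grip_force" is the grip in N (left out, the last holds). Time passes only in rows, so rows that repeat a pose let the fingers close. It gives the time, the measured TCP pose, the force and the opening at its end, in the units of the state.
- env.read_state(): the state, without advancing time (a new reading comes with each control period).
- imaging.snapshot(name): name is "side" or "top" or "wrist"; returns a dict with "image" (400x640x3 uint8, blue, green, red), "depth" (400x640 float32, m along the optical axis (not along the pixel's ray), 0 where there is no reading), "mtx" (3x3 intrinsics, pixels), "extrinsics" (4x4, takes a point from world to camera coordinates); the wrist camera has in their place "mount" (4x4, takes a point from camera to tool coordinates, whose origin is the TCP and whose axes are the flange's). Camera axes: x right, y down, z forward; pixel columns grow to the right and rows downward; lengths in m; the calibration is good to about 2 mm. The wrist camera is an equidistant fisheye: a pixel r from the principal point sees the ray r / f radians off the axis. A picture is of the moment at which its call begins: read the wrist's pose just before it.
- env.close_job(): hands the job in, once; it reports no verdict.
Trained networks look in the newest picture that a camera, given by its name, has taken for a name from the list of things; names that differ only in an ending like _2 or _b are one class to them, and where a whole thing is asked for, a point or a joint stands for the part that bears it (a point fixed in the world has none). Each returns a list of dicts, best first, with "score" (0 to 1); they miss things now and then, are a little off and sometimes report something else, mostly with a low value. They report only what shows in the picture. A call takes as long as a camera call. They do not tell look-alikes from the thing itself.
- models.cut_out(target, camera): "region" (400x640 bool, what is visible of it) and "centre" ([row, column] in pixels, amid what is visible of it).
The state is a dict: "clock": time; "q": joint angles; "qd": joint speeds; "joint_efforts": joint torques, N m; "tcp_pos": TCP position; "tcp_rot": TCP orientation; "force": force on the tool from outside, world axes, zero at the start; "moment": the same for the moment, N m; "opening": opening from 0.0 (shut) to 1.0 (fully open).
Only numpy, scipy, OpenCV 4.12 (cv2) and the standard library are available. Lean on these libraries where they do the work, as an engineer would, in place of code of your own. Each camera call takes 0.05 s, during which the arm holds its last target. There are 200 camera calls.

## Working session

There is one attempt and no reset: what is moved stays moved. The work goes in short steps, Python scripts to look and compute and a tool call to move; the robot and the scene stay as the last step left them, time stands still between calls to the robot, and variables do not carry over. Pictures are saved under pics/ and viewed, about 8 in all and at most 12, crops included, and the job is handed in when it is done.

Besides the shell and the picture viewer there is one more tool, called after ">>>" as name([rows], argument=value, ...), one row to a line, values as JSON. send_rows: Moves the arm, as the interface text tells. Its arguments: {"type":"object","properties":{"targets":{"type":"array","items":{"type":"array","items":{"type":"array","items":{"type":"number","minimum":-1,"maximum":1}}}},"grip_force":{"type":"number"}},"required":["targets"]}

```bash
ls; mkdir -p pics; python3 - <<'E'
from plant import env, imaging, models
import cv2, numpy as np
print(env.read_state())
ims=[]
for c in ("side","top"):
    s=imaging.snapshot(c); 
    cv2.imwrite(f"pics/{c}0.png",s["image"])
    np.savez(f"{c}0.npz",**s)
    print(c,s["mtx"].tolist(),np.round(s["extrinsics"],4).tolist())
    for n in ("stout","small","base","bin_empty","bin_empty_pull","bin_slim","bin_small"):
        r=models.cut_out(n,c)
        print(n,[(round(d["score"],2),np.round(d["centre"]).tolist(),int(d["region"].sum())) for d in r])
        np.savez(f"{c}_{n}.npz",*[d["region"] for d in r])
E
```

```text
pics
{'clock': 0.0, 'q': array([ 1.15150431e+00,  2.07399542e-01,  1.54299449e+00, -1.77100042e-05,
        1.39351026e+00, -1.50492597e-01]), 'qd': array([-4.59514784e-04, -9.75895168e-04,  3.85500334e-04,  8.48769585e-04,
       -6.84839649e-05,  1.82752798e-03]), 'joint_efforts': array([-2.48933520e-04, -3.83056605e+01, -2.91589755e+01, -2.26659595e-04,
        1.05499427e-02,  2.33295879e-05]), 'tcp_pos': array([0.15237442, 0.5535783 , 0.20571823]), 'tcp_rot': array([ 1.33993810e-01,  9.90981495e-01, -1.11167779e-03, -3.16484065e-04]), 'force': array([-0.66738279,  0.44529994,  0.12365794]), 'moment': array([ 0.06102918,  0.01123296, -0.02379838]), 'opening': 1.0000366699394347}
side [[461.4489191515947, 0.0, 317.29535875226674], [0.0, 461.4489191515947, 197.07093074387882], [0.0, 0.0, 1.0]] [[0.9061, -0.4225, -0.0199, -0.4154], [-0.1881, -0.3602, -0.9137, 0.154], [0.3789, 0.8317, -0.4058, 0.8194], [0.0, 0.0, 0.0, 1.0]]
stout [(0.73, [216.0, 238.0], 171), (0.64, [183.0, 261.0], 168), (0.51, [198.0, 279.0], 262)]
small [(0.83, [264.0, 360.0], 248)]
base [(0.77, [225.0, 374.0], 213)]
bin_empty [(0.57, [173.0, 337.0], 289)]
bin_empty_pull [(0.5, [171.0, 336.0], 280)]
bin_slim []
bin_small [(0.9, [197.0, 364.0], 539)]
top [[365.7324751693138, 0.0, 319.73643447179217], [0.0, 365.7324751693138, 196.6104992387302], [0.0, 0.0, 1.0]] [[-0.0149, -0.9999, 0.007, -0.009], [-0.9964, 0.0143, -0.0834, 0.4669], [0.0833, -0.0082, -0.9965, 0.875], [0.0, 0.0, 0.0, 1.0]]
stout [(0.71, [218.0, 196.0], 305), (0.61, [207.0, 243.0], 292), (0.58, [258.0, 261.0], 277)]
small [(0.68, [201.0, 386.0], 178)]
base [(0.48, [151.0, 330.0], 98)]
bin_empty [(0.77, [146.0, 247.0], 357)]
bin_empty_pull [(0.65, [146.0, 254.0], 319)]
bin_slim [(0.89, [150.0, 282.0], 354)]
bin_small [(0.62, [154.0, 317.0], 367)]
```

```bash
python3 - <<'E'
import cv2, numpy as np
t=cv2.imread("pics/top0.png")[100:300,150:420]; s=cv2.imread("pics/side0.png")[100:300,190:460]
cv2.imwrite("pics/a.png",np.vstack([cv2.resize(t,None,fx=1.5*1,fy=1.5),cv2.resize(s,None,fx=1.5,fy=1.5)]) if 0 else np.hstack([cv2.resize(t,(400,296)),cv2.resize(s,(400,296))]))
a=cv2.resize(t,None,fx=2.9,fy=2.9,interpolation=cv2.INTER_CUBIC); cv2.imwrite("pics/t.png",a)
b=cv2.resize(s,None,fx=2.9,fy=2.9,interpolation=cv2.INTER_CUBIC); cv2.imwrite("pics/s.png",b)
E
```

```text
(no output)
```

View pics/t.png

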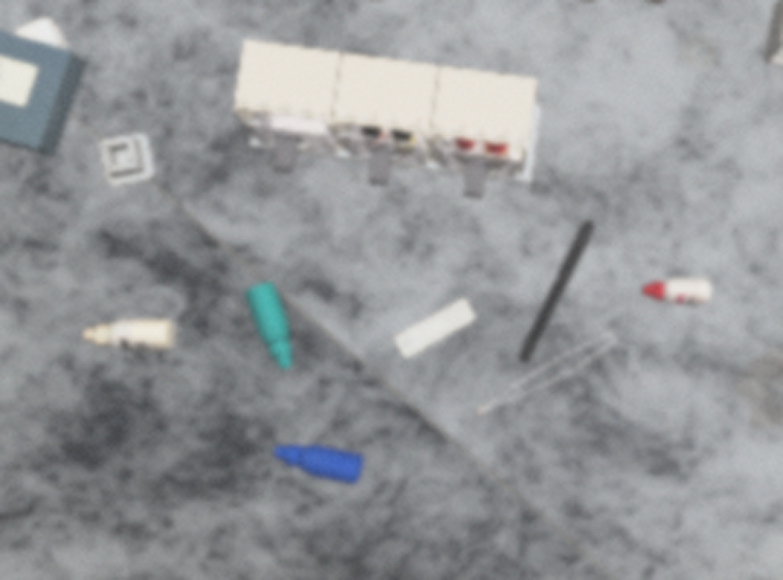

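View pics/s.png

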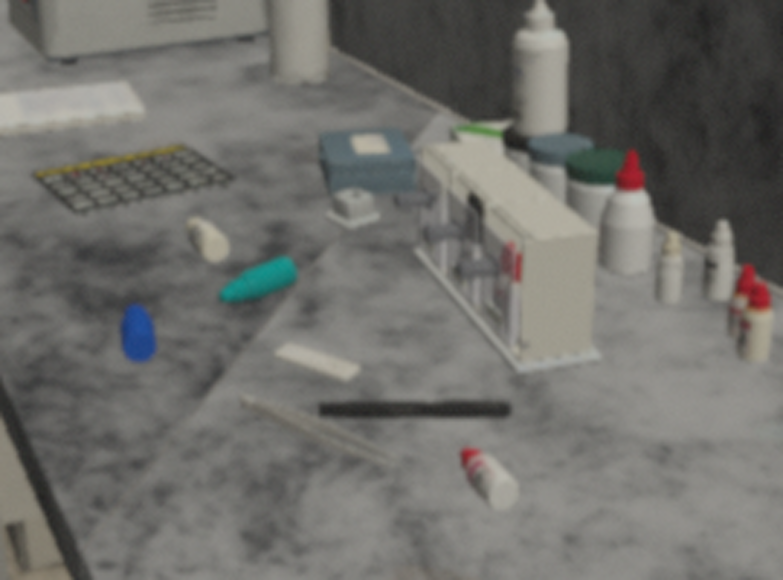

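The large white bottle with the cream cap is at about (130,333) in the top crop, cap pointing left (+y). The empty bin is the leftmost one, with its pull at about (287,155). The small red-capped bottle is on the right at (680,290). Next I'll measure these positions.

```bash
cat > h.py <<'E'
import numpy as np, cv2
from scipy.spatial.transform import Rotation as R
def cloud(s):
    K=s["mtx"];E=s["extrinsics"];d=s["depth"]
    v,u=np.mgrid[:400,:640]
    P=np.stack([(u-K[0,2])/K[0,0]*d,(v-K[1,2])/K[1,1]*d,d],-1)
    W=(P-E[:3,3])@E[:3,:3]
    W[d==0]=np.nan
    return W
def rows(pos,quat,tpos,tR):
    """row (turn, shift fractions) from pose to target"""
    r=R.from_quat(quat)
    t=(r.inv()*tR).as_rotvec()/(2*np.pi)
    return np.round(np.r_[t,r.inv().apply(np.array(tpos)-pos)/.3],4).tolist()
E
python3 - <<'E'
from h import *
s=dict(np.load("top0.npz")); W=cloud(s)
def reg(n): 
    z=np.load(f"top_{n}.npz"); return [z[k] for k in z.files]
for n in ("stout","small"):
    for r in reg(n)[:1]:
        p=W[r]; p=p[np.isfinite(p[:,0])&(p[:,2]>.004)]
        c,sz,a=cv2.minAreaRect(p[:,:2].astype(np.float32))
        b=cv2.boxPoints((c,sz,a))
        print(n,p.mean(0).round(4),p[:,2].max().round(4),np.round(c,4),np.round(sz,4),a,b.round(3).tolist())
        m=p[:,:2]-p[:,:2].mean(0); u,S,vt=np.linalg.svd(m,full_matrices=False); ax=vt[0]*np.sign(vt[0][1]); print("axis",ax, "range",(m@ax).min(),(m@ax).max())
roi=np.zeros((400,640),bool); roi[105:175,225:345]=1
p=W[roi&(np.abs(W[...,2]-.104)<.008)]
print(len(p),np.median(p[:,2]))
c,sz,a=cv2.minAreaRect(p[:,:2].astype(np.float32)); print(np.round(c,4),np.round(sz,4),a,cv2.boxPoints((c,sz,a)).round(4).tolist())
r=reg("bin_empty_pull")[0]; p=W[r]; print(np.nanmedian(p,0),np.nanmin(p,0),np.nanmax(p,0))
# pulls: points z 0.06-0.08 in front
q=W[roi]; q=q[(q[:,2]>.062)&(q[:,2]<.082)]; print(len(q)); print(q[np.argsort(q[:,1])].round(3)[::max(1,len(q)//40)].tolist())
E
```

```text
stout [0.4264 0.2866 0.02  ] 0.0274 [0.4265 0.294 ] [0.0736 0.0245] 89.01863861083984 [[0.414000004529953, 0.25699999928474426], [0.43799999356269836, 0.25699999928474426], [0.4390000104904175, 0.3310000002384186], [0.41499999165534973, 0.3310000002384186]]
axis [0.00436147 0.99999049] range -0.029340681503010734 0.0442113970546981
small [ 0.4567 -0.1729  0.0175] 0.0241 [ 0.4566 -0.1701] [0.0558 0.02  ] 88.76326751708984 [[0.44600000977516174, -0.1979999989271164], [0.4659999907016754, -0.1979999989271164], [0.46700000762939453, -0.1420000046491623], [0.44699999690055847, -0.1420000046491623]]
axis [0.05531988 0.99846868] range -0.025297385147090592 0.030683683299448587
2423 0.10235574367391465
[0.6031 0.0679] [0.23  0.065] 81.60057067871094 [[0.5541999936103821, -0.041099999099969864], [0.6184999942779541, -0.05050000175833702], [0.6521000266075134, 0.1768999993801117], [0.5878000259399414, 0.18639999628067017]]
[0.58191846 0.14733518 0.06759781] [0.55632666 0.11542941 0.0046677 ] [0.61389598 0.17692768 0.09646036]
561
[[0.561, -0.041, 0.064], [0.572, -0.027, 0.069], [0.569, -0.02, 
[... 177 characters left out ...]
8, 0.004, 0.074], [0.55, 0.006, 0.073], [0.562, 0.008, 0.073], [0.563, 0.015, 0.07], [0.565, 0.027, 0.07], [0.567, 0.043, 0.073], [0.568, 0.052, 0.079], [0.569, 0.057, 0.064], [0.58, 0.064, 0.068], [0.544, 0.068, 0.073], [0.553, 0.071, 0.073], [0.546, 0.073, 0.073], [0.546, 0.075, 0.073], [0.558, 0.077, 0.075], [0.548, 0.08, 0.075], [0.571, 0.082, 0.077], [0.583, 0.085, 0.067], [0.575, 0.096, 0.073], [0.576, 0.105, 0.077], [0.588, 0.12, 0.067], [0.581, 0.136, 0.068], [0.567, 0.143, 0.068], [0.569, 0.145, 0.071], [0.564, 0.147, 0.072], [0.569, 0.15, 0.071], [0.571, 0.152, 0.072], [0.566, 0.154, 0.072], [0.574, 0.157, 0.071], [0.585, 0.165, 0.062], [0.587, 0.176, 0.066], [0.594, 0.183, 0.076]]
```

```bash
cat >> h.py <<'E'
def basis(z,y):
    """tool orientation with z along z and jaws (y) near y"""
    z=np.array(z,float);z/=np.linalg.norm(z);y=np.array(y,float);y=y-z*(y@z);y/=np.linalg.norm(y)
    return R.from_matrix(np.c_[np.cross(y,z),y,z])
def go(tpos,tR,save=True):
    from plant import env
    s=env.read_state()
    q=s["tcp_rot"]
    if save:
        with open("log.txt","a") as f: f.write(" ".join(map(str,[*s["q"],*s["tcp_pos"],*q]))+"\n")
    print("t",round(s["clock"],2),"tcp",s["tcp_pos"].round(4),"q",s["q"].round(3),"F",s["force"].round(1),"open",round(s["opening"],3))
    print("row",rows(s["tcp_pos"],q,tpos,tR))
E
python3 - <<'E'
from h import *
go([.4265,.295,.12],basis([0,0,-1],[1,0,0]))
E
```

```text
t 0.8 tcp [0.1527 0.5544 0.2069] q [ 1.151  0.207  1.541 -0.     1.394 -0.151] F [0.1 0.  0.7] open 0.999
row [0.0, -0.0, 0.2072, -1.1094, -0.5912, 0.2898]
```

>>> send_rows([
  [[0,0,0.2072,-1,-0.5,0.1,0.6],[0,0,0.2072,-1,-0.5,0.1,0.6],[0,0,0.2072,-1,-0.5,0.1,0.6],[0,0,0.2072,-1,-0.55,0.1,0.6],[0,0,0.2072,-1,-0.59,0.1,0.6],[0,0,0.2072,-1,-0.59,0.1,0.6],[0,0,0.2072,-1,-0.59,0.1,0.6],[0,0,0.2072,-1,-0.59,0.1,0.6]],
])

```text
clock: 1.6
tcp_pos: [0.3985, 0.2994, 0.1766]
tcp_rot: [0.675, 0.738, -0.0, 0.001]
force: [-0.8, 0.4, 0.2]
opening: 0.598
```

```bash
python3 - <<'E'
from h import *
go([.4265,.295,.12],basis([0,0,-1],[1,0,0]))
go([.4265,.295,.08],basis([0,-.5,-.866],[1,0,0]))
E
```

```text
t 1.6 tcp [0.3985 0.2994 0.1766] q [ 0.472  0.071  1.76  -0.003  1.31   0.385] F [-0.8  0.4  0.2] open 0.598
row [0.0002, 0.0003, 0.014, -0.0224, 0.0914, 0.1889]
t 1.6 tcp [0.3985 0.2994 0.1766] q [ 0.472  0.071  1.76  -0.003  1.31   0.385] F [-0.8  0.4  0.2] open 0.598
row [0.0039, -0.0829, 0.0136, -0.0221, 0.0912, 0.3222]
```

>>> send_rows([
  [[0.0039,-0.0829,0.0136,-0.022,0.091,0.2,0.6],[0.0039,-0.0829,0.0136,-0.022,0.091,0.2,0.6],[0.0039,-0.0829,0.0136,-0.022,0.091,0.3,0.6],[0.0039,-0.0829,0.0136,-0.022,0.091,0.3,0.6],[0.0039,-0.0829,0.0136,-0.022,0.091,0.3,0.6]],
])

```text
clock: 2.1
tcp_pos: [0.4212, 0.3012, 0.0836]
tcp_rot: [0.676, 0.689, -0.184, 0.183]
force: [0.2, -0.9, 0.0]
opening: 0.597
```

```bash
cat > fit.py <<'E'
from h import *
from scipy.optimize import least_squares
import sys
def rot(ax,t): return R.from_rotvec(np.array(ax)*t)
def fk(p,q):
    h,l0,a,e,b,l4,d,x1=p
    r=rot([0,0,1],q[0]); P=np.array([0,0,h])+r.apply([x1,l0,0])
    r=r*rot([0,1,0],q[1]); P=P+r.apply([0,0,a])
    r=r*rot([0,1,0],q[2]); P=P+r.apply([e,0,b])
    r=r*rot([0,0,1],SG*q[3]); P=P+r.apply([0,l4,0])
    r=r*rot([0,1,0],q[4]); P=P+r.apply([0,0,d])
    return P,r*rot([0,0,1],q[5])
D=np.loadtxt("log.txt")
best=None
for SG in (1,-1):
    f=lambda p:np.concatenate([fk(p,x[:6])[0]-x[6:9] for x in D]+[(p-np.array([.3,.08,.4,0,.4,0,.25,0]))*1e-3])
    s=least_squares(f,[.3,.08,.4,0,.4,0,.25,0]); 
    zerr=[(R.from_quat(x[9:]).apply([0,0,1])@fk(s.x,x[:6])[1].apply([0,0,1])) for x in D]
    print(SG,s.x.round(4),np.abs(s.fun[:-8]).max(),np.round(zerr,4))
E
python3 - <<'E'
from h import *
go([.4265,.295,.08],basis([0,-.5,-.866],[1,0,0]))
E
python3 fit.py
```

```text
t 2.1 tcp [0.4212 0.3012 0.0836] q [ 0.706  0.5    1.525 -0.395  1.481  0.797] F [ 0.2 -0.9  0. ] open 0.597
row [0.0005, 0.0002, 0.0029, -0.0122, 0.0173, 0.0206]
1 [0.2827 0.0862 0.455  0.0941 0.4996 0.     0.3404 0.    ] 1.0882848652249422e-06 [1. 1. 1. 1.]
-1 [ 0.4451  0.0158  0.1352  0.6105  0.5428  0.0704 -0.3262  0.1141] 2.0321970963299574e-05 [1.     1.     1.     0.7065]
```

```bash
cat > ik.py <<'E'
from h import *
from scipy.optimize import least_squares
P0=[.2827,.0862,.455,.0941,.4996,0,.3404,0]
lo=np.array([-2.73,-.86,.23,-1.11,.08,-2.82]);hi=np.array([2.73,2.22,2.46,4.25,2.63,2.82])
def rot(ax,t): return R.from_rotvec(np.array(ax)*t)
def fk(q,p=P0):
    h,l0,a,e,b,l4,d,x1=p
    r=rot([0,0,1],q[0]); P=np.array([0,0,h])+r.apply([x1,l0,0])
    r=r*rot([0,1,0],q[1]); P=P+r.apply([0,0,a])
    r=r*rot([0,1,0],q[2]); P=P+r.apply([e,0,b])
    r=r*rot([0,0,1],q[3])*rot([0,1,0],q[4]); P=P+r.apply([0,0,d])
    return P,r*rot([0,0,1],q[5]),P-r.apply([0,0,d])
D=np.loadtxt("log.txt",ndmin=2)
C=(fk(D[-1][:6])[1].inv()*R.from_quat(D[-1][9:]))
def ik(pos,tR,seed):
    f=lambda q:np.r_[(fk(q)[0]-pos)*5,((fk(q)[1]*C).inv()*tR).as_rotvec()]
    s=least_squares(f,np.clip(seed,lo+1e-3,hi-1e-3),bounds=(lo,hi))
    return s.x,np.abs(s.fun).max()
E
python3 - <<'E'
from ik import *
print("C",C.as_rotvec())
q0=D[-1][:6]
# bottle grasp at h=.038; TCP 6mm beyond the axis along tool
import itertools
for B in ([.43,.29],[.43,.33],[.38,.33]):
  for az in (90,75,60,45):
    a=np.deg2rad(az); q=q0;out=[]
    for th in np.arange(-30,71,10):   # tool tilt from vertical towards az dir
        t=np.deg2rad(th); fz=(th+30)/100
        aa=np.pi/2+(a-np.pi/2)*min(1,max(0,fz*1.5))
        z=[np.sin(t)*np.cos(aa),np.sin(t)*np.sin(aa),-np.cos(t)]
        p=np.array([*B,.06+.0])+.006*np.array(z)
        q,e=ik(p,basis(z,[np.sin(aa),-np.cos(aa),0]),q)
        out.append((th,round(e,3)))
        if th in(40,50,60,70): print(B,az,th,round(e,4),q.round(2))
E
```

```text
C [-1.34875533e-17  1.23314773e-16  1.57079633e+00]
[0.43, 0.29] 90 40 0.0 [-0.03  0.27  2.04  0.84  1.04 -0.54]
[0.43, 0.29] 90 50 0.0 [-0.12  0.36  2.05  0.99  1.14 -0.75]
[0.43, 0.29] 90 60 0.0 [-0.2   0.47  2.05  1.1   1.26 -0.93]
[0.43, 0.29] 90 70 0.0 [-0.26  0.61  2.02  1.18  1.39 -1.07]
[0.43, 0.29] 75 40 0.0 [-0.01  0.18  2.16  0.96  0.87 -0.42]
[0.43, 0.29] 75 50 0.0 [-0.12  0.26  2.21  1.17  0.97 -0.71]
[0.43, 0.29] 75 60 0.0 [-0.22  0.38  2.22  1.32  1.1  -0.96]
[0.43, 0.29] 75 70 0.0 [-0.29  0.54  2.21  1.41  1.26 -1.16]
[0.43, 0.29] 60 40 0.0 [ 0.05  0.09  2.27  1.07  0.66 -0.26]
[0.43, 0.29] 60 50 0.0 [-0.06  0.16  2.34  1.41  0.77 -0.69]
[0.43, 0.29] 60 60 0.0 [-0.17  0.31  2.38  1.63  0.95 -1.03]
[0.43, 0.29] 60 70 0.0 [-0.26  0.5   2.37  1.74  1.16 -1.29]
[0.43, 0.29] 45 40 0.0 [ 0.18  0.03  2.33  1.15  0.41 -0.04]
[0.43, 0.29] 45 50 0.0 [ 0.09  0.09  2.43  1.78  0.53 -0.73]
[0.43, 0.29] 45 60 0.0254 [-0.01  0.25  2.46  2.04  0.78 -1.11]
[0.43, 0.29] 45 70 0.033 [-0.11  0.53  2.46  2.16  1.14 -1.43]
[0.43, 0.33] 90 40 0.0 [ 0.07  0.28  2.02  0.87  1.   -0.48]
[0.43,
[... 1191 characters left out ...]
.01  0.79 -0.37]
[0.38, 0.33] 75 50 0.0 [-0.01  0.19  2.3   1.26  0.89 -0.72]
[0.38, 0.33] 75 60 0.0 [-0.12  0.33  2.33  1.43  1.05 -1.01]
[0.38, 0.33] 75 70 0.0 [-0.2   0.51  2.32  1.52  1.22 -1.24]
[0.38, 0.33] 60 40 0.0 [ 0.2   0.03  2.34  1.12  0.56 -0.19]
[0.38, 0.33] 60 50 0.0 [ 0.09  0.1   2.42  1.54  0.68 -0.7 ]
[0.38, 0.33] 60 60 0.0058 [-0.03  0.26  2.46  1.78  0.9  -1.09]
[0.38, 0.33] 60 70 0.0053 [-0.13  0.5   2.46  1.89  1.16 -1.39]
[0.38, 0.33] 45 40 0.0 [ 0.36 -0.02  2.38  1.14  0.3   0.11]
[0.38, 0.33] 45 50 0.0201 [ 0.3   0.04  2.46  1.94  0.39 -0.74]
[0.38, 0.33] 45 60 0.09 [ 0.22  0.18  2.46  2.15  0.62 -1.03]
[0.38, 0.33] 45 70 0.0926 [ 0.05  0.68  2.46  2.34  1.29 -1.55]
```

```bash
python3 - <<'E'
from h import *
t=np.deg2rad(20); z=[0,-np.sin(t),-np.cos(t)]
go([.4265,.292,.03],basis(z,[1,0,0]))
go([.4265,.292,.005],basis(z,[1,0,0]))
E
```

```text
t 2.1 tcp [0.4212 0.3012 0.0836] q [ 0.706  0.5    1.525 -0.395  1.481  0.797] F [ 0.2 -0.9  0. ] open 0.597
row [0.0002, 0.0279, 0.0029, 0.0627, 0.0182, 0.1699]
t 2.1 tcp [0.4212 0.3012 0.0836] q [ 0.706  0.5    1.525 -0.395  1.481  0.797] F [ 0.2 -0.9  0. ] open 0.597
row [0.0002, 0.0279, 0.0029, 0.1044, 0.0188, 0.242]
```

```bash
sed -i 's/^    s=env.read_state()/    from plant import imaging\n    for _ in range(NS): imaging.snapshot("wrist")\n    s=env.read_state()/; s/^def go/NS=3\ndef go/' h.py
python3 - <<'E'
from h import *
import h
t=np.deg2rad(20); z=[0,-np.sin(t),-np.cos(t)]
go([.4265,.292,.03],basis(z,[1,0,0])); h.NS=0
go([.4265,.292,.005],basis(z,[1,0,0]))
E
```

```text
t 2.25 tcp [0.4235 0.3004 0.0879] q [ 0.702  0.491  1.526 -0.395  1.48   0.796] F [-0.6 -0.2  0.2] open 0.596
row [0.0009, 0.0271, 0.0021, 0.0711, 0.0098, 0.1815]
t 2.25 tcp [0.4235 0.3004 0.0879] q [ 0.702  0.491  1.526 -0.395  1.48   0.796] F [-0.6 -0.2  0.2] open 0.596
row [0.0009, 0.0271, 0.0021, 0.1124, 0.0098, 0.2538]
```

>>> send_rows([
  [[0.0005,0.0271,0.0021,0.06,0.01,0.1,0.6],[0.0005,0.0271,0.0021,0.071,0.01,0.18,0.6],[0.0005,0.0271,0.0021,0.071,0.01,0.18,0.6],[0.0005,0.0271,0.0021,0.071,0.01,0.18,0.6]],
])

```text
clock: 2.65
tcp_pos: [0.4267, 0.2915, 0.0313]
tcp_rot: [0.697, 0.696, -0.122, 0.124]
force: [0.6, 0.7, 0.7]
opening: 0.601
```

```bash
python3 - <<'E'
from h import *
from plant import imaging
t=np.deg2rad(20); z=[0,-np.sin(t),-np.cos(t)]
go([.4265,.292,.005],basis(z,[1,0,0]))
cv2.imwrite("pics/w1.png",imaging.snapshot("wrist")["image"])
E
```

```text
t 2.8 tcp [0.4273 0.2933 0.0314] q [ 0.62   0.466  1.645 -0.301  1.248  0.746] F [-0.4 -0.4  0.6] open 0.601
row [0.0008, -0.0001, -0.0001, 0.0261, -0.0032, 0.0842]
```

View pics/w1.png

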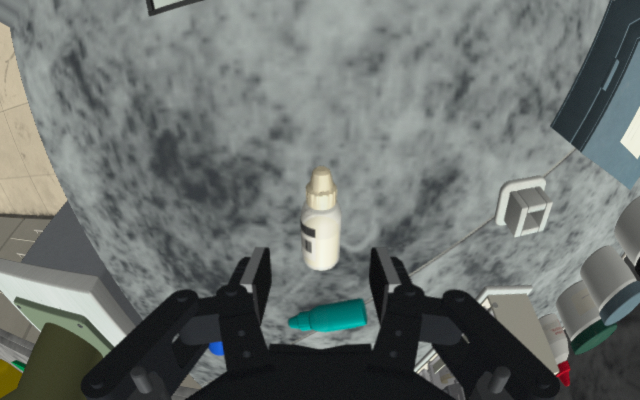

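The bottle is centred between the fingers (column ~320) with its cap up in the picture, which is +y. I'll go down and close.

>>> send_rows([
  [[0.0008,0,0,0.015,-0.002,0.05,0.6],[0.0008,0,0,0.0261,-0.002,0.084,0.6],[0.0008,0,0,0.0261,-0.002,0.084,0.6],[0.0008,0,0,0.0261,-0.002,0.084,0.1],[0.0008,0,0,0.0261,-0.002,0.084,0.1],[0.0008,0,0,0.0261,-0.002,0.084,0.1],[0.0008,0,0,0.0261,-0.002,0.084,0.1],[0.0008,0,0,0.0261,-0.002,0.084,0.1]],
], grip_force=30)

```text
clock: 3.65
tcp_pos: [0.4255, 0.2907, 0.0034]
tcp_rot: [0.696, 0.696, -0.124, 0.122]
force: [0.4, 0.1, -0.5]
opening: 0.104
```

```bash
python3 - <<'E'
from h import *
import h
from plant import imaging,models,env
t=np.deg2rad(-20); z=[0,-np.sin(t),-np.cos(t)]
go([.4265,.31,.10],basis(z,[1,0,0]))
E
```

```text
t 3.8 tcp [0.4253 0.2906 0.0032] q [ 0.616  0.509  1.654 -0.303  1.205  0.758] F [ 0.   0.1 -0.2] open 0.096
row [-0.0006, 0.1114, -0.0001, -0.0502, 0.0028, -0.3251]
```

```bash
python3 - <<'E'
from h import *
from plant import imaging
a=imaging.snapshot("wrist")["image"][140:,160:500]
b=imaging.snapshot("side")["image"][120:270,190:390]
cv2.imwrite("pics/w2.png",np.vstack([cv2.resize(a,None,fx=1,fy=1),cv2.resize(b,(340,255))]))
E
```

```text
(no output)
```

View pics/w2.png

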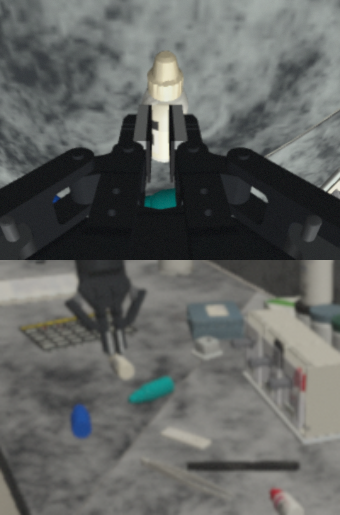

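```bash
python3 - <<'E'
from h import *
from plant import imaging,models,env
for c in("side","top"):
    s=imaging.snapshot(c)
    t=env.read_state()["tcp_pos"]
    E=s["extrinsics"];k=s["mtx"]@(E[:3,:3]@t+E[:3,3]); print(c,"tcp px",k[:2]/k[2])
    W=cloud(s)
    for d in models.cut_out("stout",c):
        p=W[d["region"]]; p=p[np.isfinite(p[:,0])]
        print(round(d["score"],2),np.round(d["centre"]),len(p),np.median(p,0).round(3),p.min(0).round(3),p.max(0).round(3))
E
```

```text
side tcp px [259.48000563 184.40874813]
0.59 [198. 281.] 223 [0.438 0.163 0.015] [ 0.399  0.152 -0.   ] [0.47  0.181 0.024]
0.58 [214. 237.] 194 [0.314 0.101 0.018] [ 0.299  0.092 -0.002] [0.332 0.156 0.025]
0.43 [183. 260.] 145 [0.424 0.26  0.016] [ 0.414  0.251 -0.004] [0.456 0.334 0.025]
top tcp px [196.10779681 215.63190407]
0.73 [208. 244.] 281 [0.437 0.172 0.021] [ 0.398  0.158 -0.004] [0.469 0.198 0.027]
0.54 [216. 196.] 237 [0.426 0.28  0.021] [0.414 0.257 0.004] [0.439 0.332 0.064]
0.53 [258. 259.] 278 [0.32  0.129 0.021] [ 0.3    0.097 -0.001] [0.332 0.169 0.027]
```

```bash
python3 - <<'E'
from h import *
from plant import imaging,models,env
st=env.read_state(); print(st["tcp_pos"],st["tcp_rot"],st["opening"])
rt=R.from_quat(st["tcp_rot"])
for c in("side","top"):
    s=imaging.snapshot(c); W=cloud(s); I=s["image"].max(-1)
    T=rt.inv().apply((W.reshape(-1,3)-st["tcp_pos"])).reshape(W.shape)
    m=np.isfinite(W[...,0])&(np.abs(T[...,0])<.02)&(np.abs(T[...,1])<.03)&(T[...,2]>-.08)&(T[...,2]<.02)
    for lo,hi in((0,70),(70,256)):
        k=m&(I>=lo)&(I<hi); print(c,lo,k.sum()); 
        p=T[k]; print(np.c_[p[np.argsort(-p[:,2])][:14]*1000].round(0).tolist() if len(p) else "")
s=imaging.snapshot("wrist"); print({k:np.round(v,3).tolist() for k,v in s.items() if k not in("image","depth")})
E
python3 - <<'E'
import cv2
a=cv2.imread("pics/w2.png")[:260]; cv2.imwrite("pics/w2b.png",cv2.resize(a[40:240,60:280],None,fx=3,fy=3,interpolation=cv2.INTER_CUBIC))
E
```

```text
[0.42521797 0.29056982 0.00309759] [ 0.6963227   0.69616674 -0.12477323  0.12214009] 0.10101337494562217
side 0 187
[[4.0, 5.0, -27.0], [-3.0, 3.0, -30.0], [5.0, 3.0, -30.0], [-5.0, -16.0, -31.0], [-1.0, 4.0, -33.0], [-8.0, -14.0, -33.0], [6.0, 4.0, -33.0], [-5.0, -16.0, -33.0], [-9.0, -20.0, -34.0], [-1.0, 5.0, -35.0], [6.0, 4.0, -35.0], [-8.0, -16.0, -36.0], [-3.0, -18.0, -36.0], [-3.0, 5.0, -38.0]]
side 70 260
[[-17.0, 22.0, 13.0], [-19.0, -25.0, 13.0], [-17.0, -11.0, 13.0], [-16.0, 17.0, 13.0], [-16.0, -14.0, 12.0], [-16.0, 28.0, 12.0], [-20.0, -17.0, 12.0], [-17.0, 25.0, 11.0], [-16.0, -5.0, 11.0], [-20.0, -20.0, 11.0], [-13.0, -21.0, 11.0], [-13.0, 23.0, 11.0], [-13.0, -7.0, 11.0], [-12.0, -23.0, 11.0]]
top 0 93
[[-11.0, -14.0, -63.0], [-10.0, 11.0, -66.0], [-12.0, -14.0, -68.0], [-12.0, -12.0, -68.0], [-10.0, -14.0, -68.0], [-9.0, 11.0, -68.0], [-4.0, 20.0, -69.0], [-12.0, 13.0, -69.0], [-11.0, -12.0, -70.0], [-5.0, -23.0, -70.0], [-6.0, -21.0, -70.0], [-12.0, -17.0, -71.0], [-11.0, 13.0, -71.0], [-5.0, 22.0, -71.0]]
top 70 504
[[-18.0, -13.0, 15.0], [-19.0, -11.0, 14.0], [-20.0, -28.0, 14.0], [-19.0, 29.0, 13.0], [-20.0, -23.0, 13.0], [-20.0, -26.0, 13.0], [-19.0, 26.0, 13.0], [-16.0, 19.0, 13.0], [-14.0, -23.0, 13.0], [-20.0, 21.0, 12.0], [-20.0, 16.0, 12.0], [-17.0, 24.0, 12.0], [-20.0, 19.0, 12.0], [-17.0, -23.0, 12.0]]
{'mtx': [[309.707, 0.0, 319.899], [0.0, 309.707, 200.949], [0.0, 0.0, 1.0]], 'mount': [[-0.001, -0.953, -0.304, 0.078], [1.0, -0.001, -0.0, 0.0], [-0.0, -0.304, 0.953, -0.167], [0.0, 0.0, 0.0, 1.0]]}
```

View pics/w2b.png

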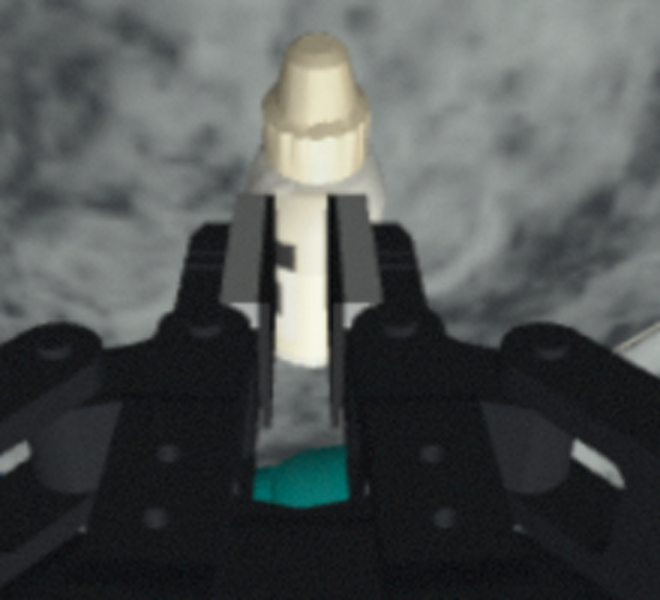

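```bash
cat >> h.py <<'E'
def wcloud(s):
    K=s["mtx"];d=s["depth"]; v,u=np.mgrid[:400,:640]
    dx=(u-K[0,2])/K[0,0];dy=(v-K[1,2])/K[1,1];r=np.hypot(dx,dy)+1e-9
    t=np.tan(np.minimum(r,1.45))/r
    P=np.stack([dx*t*d,dy*t*d,d],-1); P[d==0]=np.nan
    return P@s["mount"][:3,:3].T+s["mount"][:3,3]
E
python3 - <<'E'
from h import *
from plant import imaging
s=imaging.snapshot("wrist"); T=wcloud(s)*1000
for u in (303,309,320,337,343):
    print(u,[(v,T[v,u].round(0).tolist()) for v in range(205,300,6)])
E
```

```text
303 [(205, [24.0, -9.0, -5.0]), (211, [20.0, -9.0, -4.0]), (217, [16.0, -9.0, -3.0]), (223, [12.0, -9.0, -1.0]), (229, [7.0, -10.0, 1.0]), (235, [9.0, -9.0, -13.0]), (241, [nan, nan, nan]), (247, [11.0, -8.0, -31.0]), (253, [11.0, -7.0, -38.0]), (259, [11.0, -7.0, -44.0]), (265, [11.0, -7.0, -49.0]), (271, [11.0, -7.0, -54.0]), (277, [11.0, -6.0, -58.0]), (283, [10.0, -6.0, -62.0]), (289, [12.0, -6.0, -69.0]), (295, [12.0, -6.0, -73.0])]
309 [(205, [24.0, -6.0, -6.0]), (211, [25.0, -5.0, -17.0]), (217, [22.0, -5.0, -20.0]), (223, [20.0, -5.0, -22.0]), (229, [16.0, -5.0, -21.0]), (235, [12.0, -5.0, -18.0]), (241, [9.0, -5.0, -19.0]), (247, [11.0, -5.0, -31.0]), (253, [11.0, -5.0, -38.0]), (259, [11.0, -4.0, -44.0]), (265, [11.0, -4.0, -49.0]), (271, [11.0, -4.0, -53.0]), (277, [11.0, -4.0, -59.0]), (283, [10.0, -4.0, -62.0]), (289, [7.0, -4.0, -61.0]), (295, [5.0, -4.0, -63.0])]
320 [(205, [31.0, 1.0, -26.0]), (211, [27.0, 1.0, -25.0]), (217, [24.0, 1.0, -25.0]), (223, [21.0, 1.0, -25.0]), (229, [18.0, 1.0, -26.0]), (235, [15.0, 1.0, -26.0]), (241, [10.0, 1.0, -22.0]), (247, [7.0, 0.0
[... 408 characters left out ...]
 9.0, -21.0]), (247, [11.0, 9.0, -30.0]), (253, [12.0, 8.0, -39.0]), (259, [11.0, 8.0, -43.0]), (265, [11.0, 8.0, -49.0]), (271, [11.0, 8.0, -54.0]), (277, [11.0, 7.0, -59.0]), (283, [10.0, 7.0, -62.0]), (289, [12.0, 7.0, -69.0]), (295, [12.0, 7.0, -73.0])]
343 [(205, [24.0, 13.0, -6.0]), (211, [20.0, 13.0, -4.0]), (217, [16.0, 14.0, -2.0]), (223, [12.0, 14.0, -2.0]), (229, [13.0, 13.0, -12.0]), (235, [11.0, 13.0, -17.0]), (241, [9.0, 13.0, -19.0]), (247, [5.0, 13.0, -18.0]), (253, [2.0, 13.0, -20.0]), (259, [11.0, 11.0, -43.0]), (265, [11.0, 11.0, -49.0]), (271, [11.0, 10.0, -54.0]), (277, [11.0, 10.0, -59.0]), (283, [12.0, 9.0, -65.0]), (289, [12.0, 9.0, -70.0]), (295, [12.0, 9.0, -73.0])]
```

```bash
sed -i 's/^def go/OFF=.027  # seen: real fingertips lie 27 mm behind the reported TCP\ndef go/; s/^    print("t",/    tpos=np.array(tpos)+OFF*tR.apply([0,0,1]); tip=s["tcp_pos"]-OFF*R.from_quat(q).apply([0,0,1]); print("tip",tip.round(4))\n    print("t",/' h.py
python3 - <<'E'
from h import *
t=np.deg2rad(20); z=[0,-np.sin(t),-np.cos(t)]
go([.4265,.2924,.006],basis(z,[1,0,0]))
E
```

```text
tip [0.4253 0.2998 0.0284]
t 4.45 tcp [0.4252 0.2905 0.0031] q [ 0.616  0.509  1.654 -0.303  1.205  0.758] F [ 0.3 -0.3 -0.5] open 0.099
row [-0.0006, 0.0003, 0.0001, 0.0026, 0.0046, 0.0787]
```

>>> send_rows([
  [[0,0,0,0,0.004,-0.02,0.6],[0,0,0,0,0.004,-0.02,0.6],[0,0,0,0,0.004,-0.02,0.6],[0,0,0,0,0.004,-0.02,0.6],[0,0,0,0.003,0.004,0.03,0.6],[0,0,0,0.003,0.004,0.06,0.6],[0,0,0,0.003,0.004,0.079,0.6],[0,0,0,0.003,0.004,0.079,0.6]],
])

```text
clock: 5.25
tcp_pos: [0.4249, 0.2819, -0.0211]
tcp_rot: [0.696, 0.696, -0.127, 0.122]
force: [0.8, 0.3, -0.2]
opening: 0.601
```

>>> send_rows([
  [[0,0,0,0,0,0,0.1],[0,0,0,0,0,0,0.1],[0,0,0,0,0,0,0.1],[0,0,0,0,0,0,0.1],[0,0,0,0,0,0,0.1]],
])

```text
clock: 5.75
tcp_pos: [0.4266, 0.2835, -0.0192]
tcp_rot: [0.696, 0.696, -0.124, 0.122]
force: [0.7, -0.1, 1.9]
opening: 0.288
```

```bash
python3 - <<'E'
from h import *
t=np.deg2rad(0); z=[0,-np.sin(t),-np.cos(t)]
go([.42,.31,.08],basis(z,[1,0,0]))
E
```

```text
tip [0.4267 0.2929 0.0062]
t 5.9 tcp [ 0.4267  0.2836 -0.0192] q [ 0.605  0.539  1.668 -0.311  1.16   0.763] F [-0.2  0.2  0.5] open 0.287
row [-0.0005, 0.0558, -0.0, 0.0001, -0.0229, -0.2561]
```

```bash
python3 - <<'E'
from h import *
import h; h.NS=0
t=np.deg2rad(70); z=[0,np.sin(t),-np.cos(t)]
go([.42,.345+.0073*z[1],.10],basis(z,[1,0,0]))
t=np.deg2rad(-20); z=[0,np.sin(t),-np.cos(t)]
go([.4267,.293,.05],basis(z,[1,0,0]))
E
```

```text
tip [0.4267 0.2929 0.0062]
t 5.9 tcp [ 0.4267  0.2836 -0.0192] q [ 0.605  0.539  1.668 -0.311  1.16   0.763] F [-0.2  0.2  0.5] open 0.287
row [-0.0004, 0.2502, -0.0003, 0.1674, -0.0235, -0.4513]
tip [0.4267 0.2929 0.0062]
t 5.9 tcp [ 0.4267  0.2836 -0.0192] q [ 0.605  0.539  1.668 -0.311  1.16   0.763] F [-0.2  0.2  0.5] open 0.287
row [-0.0005, 0.0002, 0.0001, -0.0496, -0.0003, -0.1373]
```

>>> send_rows([
  [[0,0,0,-0.05,0,-0.137,0.1],[0,0.03,0,0,0,-0.3,0.1],[0,0.25,0,0.167,-0.023,-0.451,0.1],[0,0.25,0,0.167,-0.023,-0.451,0.1],[0,0.25,0,0.167,-0.023,-0.451,0.1],[0,0.25,0,0.167,-0.023,-0.451,0.1],[0,0.25,0,0.167,-0.023,-0.451,0.1],[0,0.25,0,0.167,-0.023,-0.451,0.1]],
])

```text
clock: 6.7
tcp_pos: [0.4205, 0.3767, 0.0917]
tcp_rot: [0.665, 0.664, 0.241, -0.241]
force: [-0.4, 0.1, -1.3]
opening: 0.288
```

```bash
python3 - <<'E'
from h import *
import h; 
t=np.deg2rad(70); z=[0,np.sin(t),-np.cos(t)]
go([.42,.345+.0073*z[1],.10],basis(z,[1,0,0]))
E
```

```text
tip [0.4189 0.3575 0.1092]
t 6.85 tcp [0.4188 0.3747 0.0883] q [ 0.167  0.218  1.998  0.845  0.994 -0.33 ] F [ 0.2 -0.1  0.2] open 0.285
row [-0.0004, 0.0849, -0.0017, 0.0118, 0.0039, -0.0009]
```

>>> send_rows([
  [[0,0.085,-0.0017,0.012,0.004,-0.001,0.1],[0,0.085,-0.0017,0.012,0.004,-0.001,0.1],[0,0.085,-0.0017,0.012,0.004,-0.001,0.1],[0,0.085,-0.0017,0.012,0.004,-0.001,0.1],[0,0.085,-0.0017,0.012,0.004,-0.001,0.1]],
])

```text
clock: 7.35
tcp_pos: [0.4199, 0.3795, 0.0902]
tcp_rot: [0.577, 0.581, 0.404, -0.408]
force: [0.6, -0.1, -1.4]
opening: 0.285
```

```bash
python3 - <<'E'
from h import *
from plant import imaging,models
t=np.deg2rad(70); z=[0,np.sin(t),-np.cos(t)]
go([.42,.345+.0073*z[1],.0405],basis(z,[1,0,0]))
s=imaging.snapshot("side");W=cloud(s)
for d in models.cut_out("stout","side"):
    p=W[d["region"]]; p=p[np.isfinite(p[:,0])]
    print(round(d["score"],2),np.round(d["centre"]),len(p),np.median(p,0).round(3),p.min(0).round(3),p.max(0).round(3))
w=imaging.snapshot("wrist")["image"]
cv2.imwrite("pics/w3.png",np.hstack([cv2.resize(s["image"][80:260,180:400],(660,540))]))
E
```

```text
tip [0.4214 0.3549 0.1026]
t 7.5 tcp [0.4213 0.3803 0.0934] q [-0.061  0.514  2.047  1.32   1.318 -0.977] F [ 0.7 -0.   0.5] open 0.289
row [-0.001, -0.0002, 0.0013, -0.1981, -0.0055, 0.0609]
0.55 [214. 238.] 176 [0.314 0.103 0.018] [ 0.3    0.091 -0.002] [0.33  0.195 0.025]
0.52 [196. 281.] 263 [0.436 0.164 0.015] [ 0.397  0.151 -0.003] [0.472 0.238 0.026]
0.21 [171. 334.] 295 [0.581 0.141 0.065] [ 0.541  0.067 -0.003] [0.665 0.335 0.094]
```

View pics/w3.png

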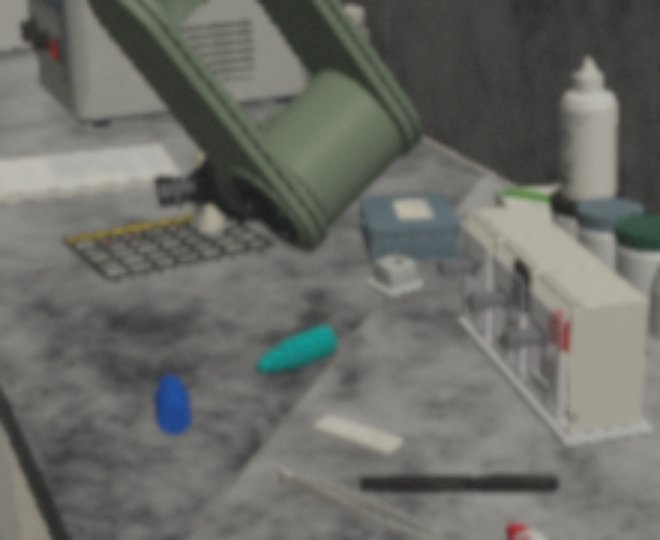

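>>> send_rows([
  [[0,0,0.0013,-0.08,-0.0055,0.025,0.1],[0,0,0.0013,-0.15,-0.0055,0.045,0.1],[0,0,0.0013,-0.198,-0.0055,0.061,0.1],[0,0,0.0013,-0.198,-0.0055,0.061,0.1]],
])

```text
clock: 8.05
tcp_pos: [0.4189, 0.3769, 0.03]
tcp_rot: [0.579, 0.579, 0.404, -0.409]
force: [-0.5, -1.0, -0.2]
opening: 0.284
```

```bash
python3 - <<'E'
from h import *
from plant import imaging,models
t=np.deg2rad(70); z=[0,np.sin(t),-np.cos(t)]
go([.42,.345+.0073*z[1],.0365],basis(z,[1,0,0]))
s=imaging.snapshot("side");W=cloud(s)
m=(np.abs(W[...,0]-.42)<.03)&(np.abs(W[...,1]-.345)<.03)&(s["image"].min(-1)>120)&(s["image"][...,2].astype(int)-s["image"][...,0]>12)
v,u=np.where(m); o=np.argsort(W[m][:,2]); p=W[m][o]; print(len(p),p[:8].round(3).tolist(),p[-3:].round(3).tolist())
cv2.imwrite("pics/s3.png",cv2.resize(s["image"][130:220,210:290],(640,720)))
E
```

```text
tip [0.4201 0.3514 0.0409]
t 8.2 tcp [0.42   0.3768 0.0318] q [-0.071  0.675  2.018  1.35   1.293 -1.102] F [-0.2  0.5  0.8] open 0.285
row [-0.0007, -0.0005, -0.0001, -0.0137, 0.0, 0.0064]
31 [[0.424, 0.331, 0.007], [0.421, 0.331, 0.008], [0.411, 0.335, 0.009], [0.415, 0.332, 0.009], [0.427, 0.333, 0.009], [0.424, 0.333, 0.01], [0.412, 0.331, 0.01], [0.414, 0.338, 0.01]] [[0.417, 0.333, 0.023], [0.415, 0.342, 0.068], [0.417, 0.34, 0.069]]
```

>>> send_rows([
  [[0,0,0,-0.008,0,0.003,0.1],[0,0,0,-0.0137,0,0.0064,0.1],[0,0,0,-0.0137,0,0.0064,0.1]],
])

```text
clock: 8.55
tcp_pos: [0.4197, 0.3769, 0.0263]
tcp_rot: [0.578, 0.579, 0.405, -0.408]
force: [0.5, -0.4, -0.2]
opening: 0.287
```

```bash
python3 - <<'E'
from h import *
from plant import imaging,models
t=np.deg2rad(70); z=[0,np.sin(t),-np.cos(t)]
go([.42,.345+.0073*z[1],.0345],basis(z,[1,0,0]))
E
```

```text
tip [0.4197 0.3515 0.0354]
t 8.7 tcp [0.4196 0.3769 0.0263] q [-0.071  0.689  2.015  1.353  1.29  -1.111] F [1.  0.3 0.2] open 0.287
row [-0.0007, -0.0006, -0.0004, -0.0028, 0.0013, 0.0021]
```

>>> send_rows([
  [[0,0,0,-0.004,0,0.0015,0.1],[0,0,0,-0.0065,0,0.0025,0.1],[0,0,0,-0.0065,0,0.0025,0.1]],
])

```text
clock: 9.0
tcp_pos: [0.4197, 0.3774, 0.0263]
tcp_rot: [0.577, 0.578, 0.406, -0.41]
force: [-1.2, -3.1, 8.8]
opening: 0.287
```

```bash
python3 - <<'E'
from h import *
from plant import imaging,models
t=np.deg2rad(70); z=[0,np.sin(t),-np.cos(t)]
go([.42,.345+.0073*z[1],.0335],basis(z,[1,0,0]))
E
```

```text
tip [0.4198 0.3519 0.0353]
t 9.15 tcp [0.4197 0.3773 0.0263] q [-0.071  0.693  2.013  1.355  1.295 -1.115] F [-1.6 -3.6  8.4] open 0.288
row [-0.0007, -0.0014, -0.0003, -0.0066, 0.0012, 0.0019]
```

>>> send_rows([
  [[0,0,0,0.005,0,-0.002,0.1],[0,0,0,0.005,0,-0.002,0.1],[0,0,0,0.005,0,-0.002,0.55],[0,0,0,0.005,0,-0.002,0.55],[0,0,0,0.005,0,-0.002,0.55],[0,0,0,0.005,0,-0.002,0.55]],
])

```text
clock: 9.75
tcp_pos: [0.4194, 0.3769, 0.0254]
tcp_rot: [0.578, 0.579, 0.405, -0.408]
force: [-0.5, 0.2, -0.3]
opening: 0.549
```

>>> send_rows([
  [[0,0,0,0,0,-0.1,0.55],[0,0,0,0,0,-0.2,0.55],[0,0,0,0,0,-0.3,0.55],[0,0,0,0,0,-0.4,0.55],[0,0,0,0.1,0,-0.5,0.55],[0,0,0,0.1,0,-0.5,0.55]],
])

```text
clock: 10.35
tcp_pos: [0.4237, 0.2435, 0.1074]
tcp_rot: [0.578, 0.579, 0.407, -0.405]
force: [-0.4, -0.2, 0.2]
opening: 0.547
```

```bash
python3 - <<'E'
from h import *
from plant import imaging,models
t=np.deg2rad(0); psi=-.147
X=np.array([np.cos(psi),np.sin(psi),0]);Y=np.array([-np.sin(psi),np.cos(psi),0])
go([.5644,.1514,.15],basis([0,0,-1],Y))
for c in ("side","top"):
    s=imaging.snapshot(c);W=cloud(s)
    m=(np.abs(W[...,0]-.42)<.04)&(np.abs(W[...,1]-.345)<.04)&(W[...,2]>.006)
    p=W[m]; print(c,len(p),p.min(0).round(3),p.max(0).round(3))
    q=p[p[:,2]>.055]; print(len(q), q.mean(0).round(4) if len(q) else "")
    q=p[(p[:,2]>.01)&(p[:,2]<.045)]; print(len(q), q.mean(0).round(4) if len(q) else "")
E
```

```text
tip [0.4201 0.2207 0.1136]
t 10.5 tcp [0.42   0.246  0.1044] q [-0.377  0.487  2.051  1.067  1.49  -1.01 ] F [0.  0.5 0.2] open 0.551
row [0.1367, -0.1598, -0.1956, -0.0477, 0.4801, -0.3198]
side 169 [0.405 0.327 0.006] [0.432 0.347 0.062]
9 [0.416  0.3389 0.0573]
120 [0.4165 0.3341 0.0282]
top 167 [0.407 0.332 0.006] [0.432 0.353 0.074]
55 [0.419  0.3429 0.0648]
78 [0.4189 0.3362 0.0302]
```

```bash
python3 - <<'E'
from ik import *
psi=-.147
X=np.array([np.cos(psi),np.sin(psi),0]);Y=np.array([-np.sin(psi),np.cos(psi),0]);Z=np.array([0,0,1.])
piv=np.array([.582,.149,.02])+.010*X
q=np.array([-.377,.487,2.051,1.067,1.49,-1.01])
for off in(.1,.0):
    z=[0,0,-1]; p=piv-.028*X+Z*(.05-.012+off)+.027*np.array(z)
    q,e=ik(p,basis(z,Y),[.1,.3,1.5,0,1.2,-1.3]); print(off,e.round(4),q.round(2))
for th in (.2,.4,.6):
    r=R.from_rotvec(-Y*th); z=r.apply([0,0,-1]); p=piv+r.apply(-.028*X+Z*(.038))+.027*z
    q,e=ik(p,basis(z,Y),q); print(th,e.round(4),q.round(2),p.round(3))
E
```

```text
0.1 0.0 [ 0.11  0.3   1.59 -0.    1.25 -1.31]
0.0 0.0 [ 0.11  0.42  1.66 -0.    1.06 -1.31]
0.2 0.0 [ 0.15  0.33  1.82 -0.08  0.8  -1.22] [0.563 0.152 0.025]
0.4 0.0 [ 0.19  0.28  1.97 -0.26  0.53 -1.03] [0.562 0.152 0.019]
0.6 0.0 [ 0.24  0.28  2.09 -0.83  0.29 -0.44] [0.563 0.152 0.013]
```

>>> send_rows([
  [[0.1367,-0.1598,-0.1956,0.05,0.1,-0.25,0.55],[0.1367,-0.1598,-0.1956,0.1,0.2,-0.32,0.55],[0.1367,-0.1598,-0.1956,0.1,0.3,-0.32,0.55],[0.1367,-0.1598,-0.1956,0.05,0.4,-0.32,0.55],[0.1367,-0.1598,-0.1956,0,0.4,-0.32,0.55],[0.1367,-0.1598,-0.1956,0,0.4,-0.32,0.55],[0.1367,-0.1598,-0.1956,0,0.4,-0.32,0.55],[0.1367,-0.1598,-0.1956,0,0.4,-0.32,0.55]],
])

```text
clock: 11.4
tcp_pos: [0.5402, 0.1568, 0.1353]
tcp_rot: [0.27, 0.938, 0.152, -0.155]
force: [-0.4, 0.5, 0.6]
opening: 0.55
```

```bash
cat > rack.py <<'E'
from h import *
psi=-.147
X=np.array([np.cos(psi),np.sin(psi),0]);Y=np.array([-np.sin(psi),np.cos(psi),0]);Z=np.array([0,0,1.])
piv=np.array([.582,.149,.02])+.010*X
E
python3 - <<'E'
from rack import *
go([.5644,.1514,.16],basis([0,0,-1],Y))
E
```

```text
tip [0.5452 0.1482 0.1609]
t 11.55 tcp [0.5396 0.1583 0.1365] q [-0.09   0.381  1.543  0.362  1.485 -1.178] F [-0.6 -0.7 -0.2] open 0.551
row [0.0459, -0.054, -0.0651, -0.0815, 0.0251, -0.0154]
```

>>> send_rows([
  [[0.0459,-0.054,-0.0651,-0.0815,0.0251,-0.0154,0.5],[0.0459,-0.054,-0.0651,-0.0815,0.0251,-0.0154,0.5],[0.0459,-0.054,-0.0651,-0.0815,0.0251,-0.0154,0.5],[0.0459,-0.054,-0.0651,-0.0815,0.0251,-0.0154,0.5],[0.0459,-0.054,-0.0651,-0.0815,0.0251,-0.0154,0.5],[0.0459,-0.054,-0.0651,-0.0815,0.0251,-0.0154,0.5]],
])

```text
clock: 12.15
tcp_pos: [0.5642, 0.1488, 0.1318]
tcp_rot: [0.076, 0.997, -0.0, -0.001]
force: [0.1, 0.5, -0.9]
opening: 0.501
```

```bash
python3 - <<'E'
from rack import *
from plant import imaging,env
go([.5644,.1514,.058],basis([0,0,-1],Y))
st=env.read_state(); s=imaging.snapshot("wrist"); T=wcloud(s)
W=R.from_quat(st["tcp_rot"]).apply(T.reshape(-1,3))+st["tcp_pos"]
L=np.c_[(W-piv)@X,(W-piv)@Y,W[:,2]]
m=(L[:,2]>.066)&(L[:,2]<.082)&(L[:,0]<-.014)&(L[:,0]>-.06)
for yc in(0,-.077):
    p=L[m&(np.abs(L[:,1]-yc)<.025)]
    print(yc,len(p),np.percentile(p,[2,50,98],axis=0).round(4).tolist())
# housing front/roof
p=L[(L[:,2]>.098)&(L[:,2]<.112)&(np.abs(L[:,1])<.1)&(np.abs(L[:,0])<.08)]
print(len(p),np.percentile(p,[1,50,99],axis=0).round(4).tolist())
cv2.imwrite("pics/w4.png",s["image"])
E
```

```text
tip [0.5658 0.1477 0.1595]
t 12.3 tcp [0.5657 0.1477 0.1325] q [ 0.108  0.296  1.591 -0.     1.255 -1.309] F [ 0.  -0.1  0.4] open 0.499
row [-0.0001, -0.0, -0.0011, 0.0063, 0.0116, 0.3384]
0 639 [[-0.0374, -0.0079, 0.0711], [-0.0267, -0.0002, 0.0748], [-0.0146, 0.0076, 0.0768]]
-0.077 632 [[-0.0376, -0.0846, 0.0681], [-0.0268, -0.0758, 0.0745], [-0.0145, -0.0689, 0.0766]]
6651 [[0.0021, -0.0983, 0.1026], [0.0236, -0.014, 0.1043], [0.0552, 0.0293, 0.1065]]
```

View pics/w4.png

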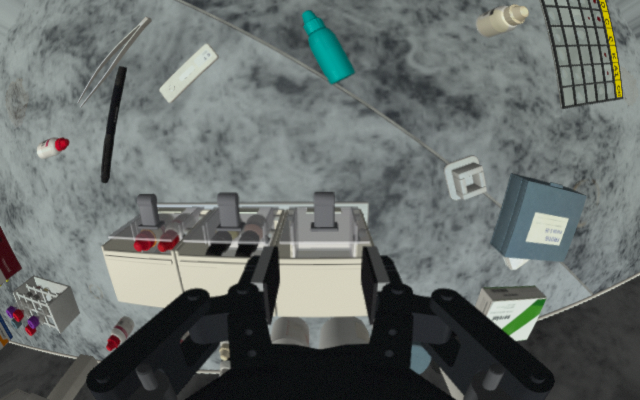

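```bash
sed -i 's/+.010\*X/+.013*X/' rack.py; python3 - <<'E'
from rack import *
import h; h.NS=0
print(piv)
p=piv-.028*X; p[2]=.057
go(p,basis([0,0,-1],Y))
E
```

```text
[0.59485979 0.14709588 0.02      ]
tip [0.5659 0.1477 0.1597]
t 12.35 tcp [0.5659 0.1477 0.1327] q [ 1.080e-01  2.960e-01  1.591e+00 -1.000e-03  1.254e+00 -1.310e+00] F [ 0.2  0.6 -0.3] open 0.499
row [-0.0001, 0.0001, -0.001, -0.0023, 0.0123, 0.3424]
```

>>> send_rows([
  [[0,0,0,-0.002,0.012,0.15,0.5],[0,0,0,-0.002,0.012,0.28,0.5],[0,0,0,-0.002,0.012,0.342,0.5],[0,0,0,-0.002,0.012,0.342,0.5],[0,0,0,-0.002,0.012,0.342,0.05],[0,0,0,-0.002,0.012,0.342,0.05],[0,0,0,-0.002,0.012,0.342,0.05],[0,0,0,-0.002,0.012,0.342,0.05]],
], grip_force=50)

```text
clock: 13.15
tcp_pos: [0.5684, 0.1506, 0.0327]
tcp_rot: [0.075, 0.997, -0.002, 0.003]
force: [-0.3, -5.1, -1.7]
opening: 0.171
```

```bash
python3 - <<'E'
from rack import *
from plant import env
import h
p0=piv-.028*X; p0[2]=.057
st=env.read_state()
go(p0,basis([0,0,-1],Y)); h.NS=0
tip=np.array(st["tcp_pos"])-.027*R.from_quat(st["tcp_rot"]).apply([0,0,1])
# grasp point 13mm above tip; bin angle th, tool tilt k*th
for th in (.1,.2,.3,.4,.5,.58):
    r=R.from_rotvec(-Y*th); g=piv+r.apply(tip+.013*Z-piv); z=R.from_rotvec(-Y*th*.6).apply([0,0,-1])
    print(th);go(g+.013*z,basis(z,Y),False)
E
```

```text
tip [0.5682 0.1507 0.0597]
t 13.3 tcp [0.5684 0.1506 0.0327] q [ 0.114  0.427  1.648 -0.005  1.062 -1.304] F [ 0.  -4.6 -1.2] open 0.176
row [-0.0005, 0.0009, -0.0005, 0.0043, 0.0015, 0.0088]
0.1
tip [0.5682 0.1507 0.0597]
t 13.3 tcp [0.5684 0.1506 0.0327] q [ 0.114  0.427  1.648 -0.005  1.062 -1.304] F [ 0.  -4.6 -1.2] open 0.176
row [-0.0005, -0.0087, -0.0005, 0.0096, 0.0003, 0.0095]
0.2
tip [0.5682 0.1507 0.0597]
t 13.3 tcp [0.5684 0.1506 0.0327] q [ 0.114  0.427  1.648 -0.005  1.062 -1.304] F [ 0.  -4.6 -1.2] open 0.176
row [-0.0005, -0.0182, -0.0004, 0.0177, 0.0003, 0.0202]
0.3
tip [0.5682 0.1507 0.0597]
t 13.3 tcp [0.5684 0.1506 0.0327] q [ 0.114  0.427  1.648 -0.005  1.062 -1.304] F [ 0.  -4.6 -1.2] open 0.176
row [-0.0005, -0.0278, -0.0004, 0.0246, 0.0003, 0.032]
0.4
tip [0.5682 0.1507 0.0597]
t 13.3 tcp [0.5684 0.1506 0.0327] q [ 0.114  0.427  1.648 -0.005  1.062 -1.304] F [ 0.  -4.6 -1.2] open 0.176
row [-0.0005, -0.0373, -0.0004, 0.0303, 0.0004, 0.0447]
0.5
tip [0.5682 0.1507 0.0597]
t 13.3 tcp [0.5684 0.1506 0.0327] q [ 0.114  0.427  1.648 -0.005  1.062 -1.304] F [ 0.  -4.6 -1.2] open 0.176
row [-0.0005, -0.0469, -0.0004, 0.0345, 0.0004, 0.0583]
0.58
tip [0.5682 0.1507 0.0597]
t 13.3 tcp [0.5684 0.1506 0.0327] q [ 0.114  0.427  1.648 -0.005  1.062 -1.304] F [ 0.  -4.6 -1.2] open 0.176
row [-0.0005, -0.0545, -0.0004, 0.0369, 0.0004, 0.0696]
```

>>> send_rows([
  [[0,-0.0087,0,0.0096,0,0.0095,0.05],[0,-0.0182,0,0.0177,0,0.0202,0.05],[0,-0.0278,0,0.0246,0,0.032,0.05],[0,-0.0373,0,0.0303,0,0.0447,0.05],[0,-0.0469,0,0.0345,0,0.0583,0.05],[0,-0.052,0,0.036,0,0.066,0.05],[0,-0.052,0,0.036,0,0.066,0.05]],
])

```text
clock: 14.0
tcp_pos: [0.5591, 0.1521, 0.0153]
tcp_rot: [0.073, 0.983, -0.014, 0.167]
force: [-4.0, -10.3, 11.5]
opening: 0.174
```

```bash
python3 - <<'E'
from rack import *
from plant import env,imaging
z=R.from_rotvec(-Y*.33).apply([0,0,-1])
go(piv,basis(z,Y))
for c in ("side","top"):
    s=imaging.snapshot(c); cv2.imwrite(f"pics/{c}5.png",s["image"])
W=cloud(s); L=np.stack([(W-piv)@X,(W-piv)@Y,W[...,2]],-1)
m=(np.abs(L[...,1])<.036)&(L[...,0]>-.09)&(L[...,0]<.01)&(L[...,2]>.01)
p=L[m]; print(len(p),p[np.argsort(p[:,0])][:40:2].round(3).tolist())
cv2.imwrite("pics/s5.png",cv2.resize(cv2.imread("pics/side5.png")[110:240,240:420],(720,520)))
E
```

```text
tip [0.5503 0.1535 0.0409]
t 14.15 tcp [0.5591 0.1521 0.0154] q [ 0.181  0.3    1.93  -0.194  0.603 -1.097] F [ -7.1 -10.1  12.6] open 0.171
row [-0.0006, 0.0008, -0.0004, -0.1184, 0.0017, 0.115]
1027 [[-0.09, -0.027, 0.237], [-0.09, -0.032, 0.203], [-0.089, -0.03, 0.353], [-0.089, -0.034, 0.203], [-0.089, -0.034, 0.329], [-0.088, -0.033, 0.335], [-0.088, -0.03, 0.349], [-0.088, -0.032, 0.341], [-0.088, -0.03, 0.205], [-0.088, -0.032, 0.205], [-0.088, -0.031, 0.345], [-0.087, -0.032, 0.337], [-0.087, -0.035, 0.19], [-0.087, -0.025, 0.229], [-0.086, -0.034, 0.197], [-0.086, -0.027, 0.203], [-0.086, -0.032, 0.206], [-0.086, -0.022, 0.242], [-0.085, -0.023, 0.231], [-0.085, -0.026, 0.208]]
```

View pics/s5.png

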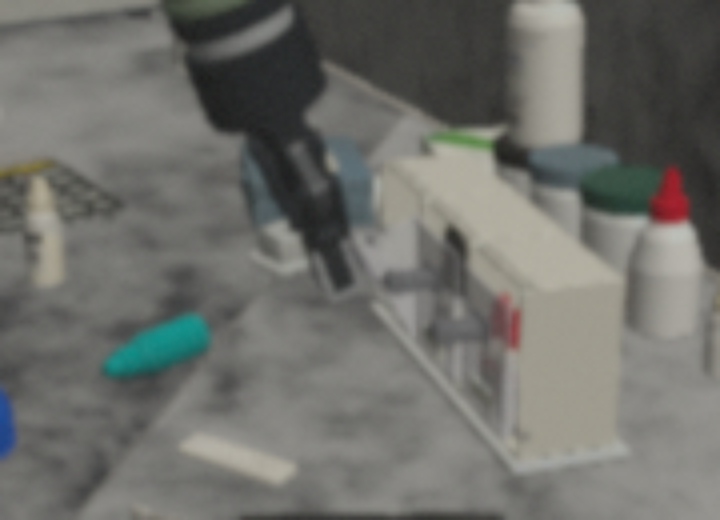

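>>> send_rows([
  [[0,-0.006,0,0.01,0.006,0.01,0.05],[0,-0.008,0,0.014,0.012,0.014,0.05],[0,-0.008,0,0.014,0.012,0.014,0.05]],
])

```text
clock: 14.55
tcp_pos: [0.5585, 0.1525, 0.0122]
tcp_rot: [0.073, 0.979, -0.019, 0.192]
force: [-9.8, -26.5, 26.2]
opening: 0.17
```

>>> send_rows([
  [[0,0,0,-0.003,0,-0.002,0.45],[0,0,0,-0.003,0,-0.002,0.45],[0,0,0,-0.003,0,-0.002,0.45],[0,0,0,-0.003,0,-0.002,0.45],[0,0,0,-0.003,0,-0.15,0.45],[0,0,0,0,0,-0.3,0.45],[0,0,0,0,0,-0.45,0.45],[0,0,0,0,0,-0.45,0.45]],
])

```text
clock: 15.35
tcp_pos: [0.5079, 0.1678, 0.1381]
tcp_rot: [0.073, 0.978, -0.012, 0.194]
force: [-0.4, 0.3, 2.2]
opening: 0.452
```

```bash
python3 - <<'E'
from rack import *
from plant import env,imaging
z=R.from_rotvec(-Y*.33).apply([0,0,-1])
go([.42,.343,.15],basis([0,0,-1],Y))
st=env.read_state(); s=imaging.snapshot("wrist"); cv2.imwrite("pics/w6.png",s["image"]); T=wcloud(s)
W=(R.from_quat(st["tcp_rot"]).apply(T.reshape(-1,3))+st["tcp_pos"]).reshape(T.shape)
L=np.stack([(W-piv)@X,(W-piv)@Y,W[...,2]],-1)
m=(np.abs(L[...,1])<.009)&(L[...,0]>-.075)&(L[...,0]<.03)&(L[...,2]>.012)&(L[...,2]<.12)
p=L[m]; o=np.argsort(p[:,0]); print(len(p)); 
for a in np.arange(-.075,.03,.005):
    k=p[(p[:,0]>=a)&(p[:,0]<a+.005)]
    if len(k): print(round(a,3),len(k),np.percentile(k[:,2],[2,50,98]).round(3))
d=s["image"]
for c in("side","top"):
  s=imaging.snapshot(c);W=cloud(s)
  m=(np.abs(W[...,0]-.42)<.04)&(np.abs(W[...,1]-.345)<.04)&(W[...,2]>.006)
  p=W[m]; print(c,len(p),p.min(0).round(3),p.max(0).round(3))
  q=p[p[:,2]>.055]; print(len(q), q.mean(0).round(4) if len(q) else "")
E
```

```text
tip [0.4943 0.1673 0.1557]
t 15.5 tcp [0.5042 0.1658 0.1306] q [ 0.247 -0.008  2.001 -0.2    0.807 -1.061] F [-1.2 -0.7 -0.7] open 0.45
row [-0.0002, 0.0602, -0.0003, 0.3485, 0.5423, -0.1118]
1839
-0.065 112 [0.041 0.047 0.05 ]
-0.06 111 [0.048 0.05  0.052]
-0.055 114 [0.05  0.052 0.055]
-0.05 233 [0.053 0.058 0.081]
-0.045 213 [0.057 0.06  0.072]
-0.04 40 [0.055 0.063 0.064]
-0.03 1 [0.041 0.041 0.041]
-0.025 2 [0.036 0.036 0.037]
-0.02 3 [0.026 0.028 0.031]
-0.015 1 [0.02 0.02 0.02]
-0.005 49 [0.102 0.103 0.105]
0.0 107 [0.103 0.105 0.107]
0.005 72 [0.026 0.071 0.106]
0.01 208 [0.025 0.064 0.105]
0.015 198 [0.028 0.055 0.105]
0.02 204 [0.031 0.046 0.105]
0.025 171 [0.034 0.039 0.105]
side 199 [0.405 0.328 0.006] [0.432 0.349 0.071]
36 [0.4183 0.339  0.0625]Traceback (most recent call last):
  File "<stdin>", line 17, in <module>
    return umr_minimum(a, axis, None, out, keepdims, initial, where)
ValueError: zero-size array to reduction operation minimum which has no identity
```

View pics/w6.png

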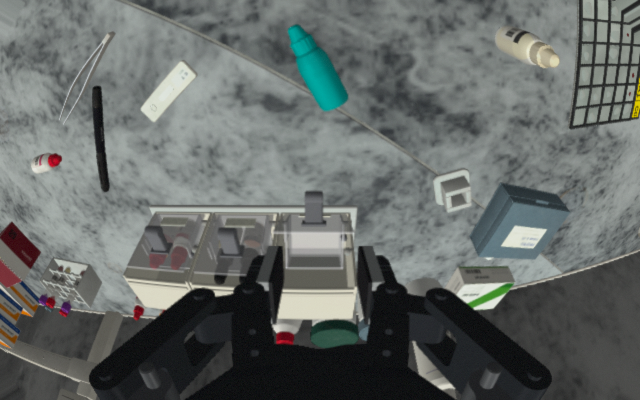

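```bash
python3 - <<'E'
from ik import *
from rack import *
for th in (.3,.4,.55):
    q=np.array([.247,0,2.0,-.2,.8,-1.06])
    r=R.from_rotvec(-Y*.55); r2=R.from_rotvec(-Y*th)
    for d in (.10,.05,.0):
        seat=piv+r.apply(.0135*X)
        z=-r2.apply(Z); tip=seat+r.apply(Z)*(d+.052)
        q,e=ik(tip+.027*z,basis(z,Y),q); print(th,d,e.round(4),q.round(2),"tip",tip.round(3))
E
```

```text
0.3 0.1 0.0 [ 0.19  0.08  1.89 -0.13  0.89 -1.17] tip [0.528 0.157 0.157]
0.3 0.05 0.0 [ 0.17  0.19  1.87 -0.13  0.8  -1.18] tip [0.554 0.153 0.114]
0.3 0.0 0.0 [ 0.15  0.3   1.83 -0.13  0.72 -1.18] tip [0.579 0.149 0.071]
0.4 0.1 0.0 [ 0.21  0.04  1.96 -0.2   0.78 -1.1 ] tip [0.528 0.157 0.157]
0.4 0.05 0.0 [ 0.19  0.15  1.93 -0.21  0.68 -1.1 ] tip [0.554 0.153 0.114]
0.4 0.0 0.0 [ 0.17  0.27  1.9  -0.22  0.6  -1.09] tip [0.579 0.149 0.071]
0.55 0.1 0.0 [ 0.25 -0.    2.05 -0.36  0.61 -0.93] tip [0.528 0.157 0.157]
0.55 0.05 0.0 [ 0.22  0.12  2.03 -0.4   0.5  -0.89] tip [0.554 0.153 0.114]
0.55 0.0 0.0 [ 0.2   0.25  2.   -0.46  0.41 -0.84] tip [0.579 0.149 0.071]
```

>>> send_rows([
  [[0,0,0,0.1,0.15,-0.11,0.5],[0,0.06,0,0.2,0.3,-0.11,0.5],[0,0.06,0,0.3,0.45,-0.11,0.5],[0,0.06,0,0.348,0.542,-0.11,0.5],[0,0.06,0,0.348,0.542,-0.11,0.5],[0,0.06,0,0.348,0.542,-0.11,0.5],[0,0.06,0,0.348,0.542,-0.11,0.5]],
])

```text
clock: 16.35
tcp_pos: [0.4204, 0.3413, 0.1217]
tcp_rot: [0.075, 0.997, -0.002, 0.0]
force: [0.9, -0.4, 0.2]
opening: 0.502
```

```bash
python3 - <<'E'
from rack import *
from plant import env,imaging
go([.419,.343,.06],basis([0,0,-1],Y))
st=env.read_state(); s=imaging.snapshot("wrist"); T=wcloud(s)
W=R.from_quat(st["tcp_rot"]).apply(T.reshape(-1,3))+st["tcp_pos"]
p=W[(np.hypot(W[:,0]-.42,W[:,1]-.343)<.03)&(W[:,2]>.01)&(W[:,2]<.09)]
for a in np.arange(.01,.085,.008):
    k=p[(p[:,2]>=a)&(p[:,2]<a+.008)]
    if len(k)>5: print(a.round(3),len(k),np.percentile(k[:,:2],[3,97],axis=0).round(4).tolist())
k=p[p[:,2]>p[:,2].max()-.004]; print("top",p[:,2].max(),k.mean(0))
E
```

```text
tip [0.421  0.3415 0.15  ]
t 16.5 tcp [0.421  0.3414 0.123 ] q [ 0.523  0.221  1.707 -0.003  1.212 -0.895] F [0.9 0.8 0. ] open 0.502
row [-0.0002, 0.0004, -0.0007, 0.0082, 0.0045, 0.3]
0.01 43 [[0.4072, 0.3328], [0.4149, 0.3566]]
0.018 58 [[0.4069, 0.3338], [0.4154, 0.3573]]
0.026 67 [[0.4068, 0.3342], [0.4164, 0.3581]]
0.034 98 [[0.4074, 0.333], [0.4219, 0.3571]]
0.042 255 [[0.408, 0.3335], [0.4244, 0.3574]]
0.05 69 [[0.4109, 0.3368], [0.4182, 0.3545]]
0.058 208 [[0.4115, 0.3368], [0.4272, 0.3538]]
0.066 199 [[0.4143, 0.3402], [0.4242, 0.3515]]
0.074 28 [[0.4171, 0.3426], [0.4229, 0.3482]]
top 0.0753538489786042 [0.4199207  0.34535691 0.07315548]
```

```bash
python3 - <<'E'
from rack import *
import h; h.NS=0
go([.42,.3455,.053],basis([0,0,-1],Y))
E
```

```text
tip [0.4211 0.3416 0.1502]
t 16.55 tcp [0.4211 0.3416 0.1232] q [ 0.523  0.221  1.707 -0.002  1.212 -0.895] F [ 0.3  0.2 -0.3] open 0.503
row [-0.0001, 0.0004, -0.0007, 0.0066, 0.0125, 0.324]
```

>>> send_rows([
  [[0,0,0,0.0066,0.0125,0.14,0.5],[0,0,0,0.0066,0.0125,0.27,0.5],[0,0,0,0.0066,0.0125,0.322,0.5],[0,0,0,0.0066,0.0125,0.322,0.5],[0,0,0,0.0066,0.0125,0.322,0.05],[0,0,0,0.0066,0.0125,0.322,0.05],[0,0,0,0.0066,0.0125,0.322,0.05],[0,0,0,0.0066,0.0125,0.322,0.05]],
], grip_force=35)

```text
clock: 17.35
tcp_pos: [0.4212, 0.3472, 0.0282]
tcp_rot: [0.075, 0.997, 0.0, 0.003]
force: [-0.7, -1.0, 4.8]
opening: 0.188
```

```bash
python3 - <<'E'
from rack import *
go([.42,.3455,.16],basis([0,0,-1],Y))
E
```

```text
tip [0.4212 0.3472 0.0551]
t 17.5 tcp [0.4213 0.3473 0.0281] q [ 0.532  0.359  1.759 -0.003  1.019 -0.887] F [ 0.1 -1.4  6.9] open 0.189
row [0.0002, 0.0008, -0.0004, 0.0017, -0.006, -0.3496]
```

>>> send_rows([
  [[0,0,0,0,0,-0.12,0.05],[0,0,0,0,0,-0.24,0.05],[0,0,0,0,0,-0.36,0.05],[0,0,0,0,0,-0.36,0.05]],
])

```text
clock: 17.9
tcp_pos: [0.4237, 0.3492, 0.1408]
tcp_rot: [0.075, 0.997, 0.003, 0.006]
force: [0.7, 1.3, 0.5]
opening: 0.192
```

```bash
cat >> rack.py <<'E'
TH=.55
rb=R.from_rotvec(-Y*TH); zb=rb.apply(Z); xb=rb.apply(X)
seat=piv+rb.apply(.0135*X)
def place(d,th=TH,gx=0,h=.055,ns=3):
    import h as H; H.NS=ns
    z=-R.from_rotvec(-Y*th).apply(Z)
    go(seat+zb*(d+h)+xb*gx,basis(z,Y))
E
python3 - <<'E'
from rack import *
place(.1)
E
```

```text
tip [0.419  0.3464 0.1609]
t 18.05 tcp [0.4191 0.3463 0.1339] q [ 0.533  0.212  1.693 -0.002  1.235 -0.888] F [-0.7 -0.5 -0.1] open 0.194
row [-0.0003, -0.0873, -0.0004, -0.4939, -0.5698, -0.006]
```

>>> send_rows([
  [[0,0,0,-0.08,-0.12,-0.02,0.05],[0,-0.02,0,-0.16,-0.24,-0.02,0.05],[0,-0.045,0,-0.27,-0.36,-0.02,0.05],[0,-0.07,0,-0.38,-0.48,-0.02,0.05],[0,-0.0873,0,-0.46,-0.55,-0.02,0.05],[0,-0.0873,0,-0.48,-0.57,-0.006,0.05],[0,-0.0873,0,-0.48,-0.57,-0.006,0.05],[0,-0.0873,0,-0.48,-0.57,-0.006,0.05]],
])

```text
clock: 18.85
tcp_pos: [0.5371, 0.1566, 0.1366]
tcp_rot: [0.072, 0.96, -0.02, 0.27]
force: [-0.6, 0.4, 0.6]
opening: 0.19
```

```bash
python3 - <<'E'
from rack import *
from plant import env,imaging
place(.07)
for c in ("side","wrist"):
    s=imaging.snapshot(c)
    if c=="wrist":
        st=env.read_state();T=wcloud(s); W=(R.from_quat(st["tcp_rot"]).apply(T.reshape(-1,3))+st["tcp_pos"]).reshape(T.shape)
    else: W=cloud(s)
    B=np.stack([(W-seat)@xb,(W-seat)@Y,(W-seat)@zb],-1)
    m=(np.abs(B[...,1])<.012)&(np.abs(B[...,0])<.05)&(B[...,2]>.0)&(B[...,2]<.19)
    p=B[m]
    for a in np.arange(0,.19,.008):
        k=p[(p[:,2]>=a)&(p[:,2]<a+.008)]
        if len(k)>3: print(c,a.round(3),len(k),np.percentile(k[:,:2],[3,50,97],axis=0).round(4).tolist())
    cv2.imwrite(f"pics/{c}7.png",s["image"])
a=cv2.imread("pics/side7.png")[80:240,240:420]; b=cv2.imread("pics/wrist7.png")[130:330,200:440]
cv2.imwrite("pics/c7.png",np.hstack([cv2.resize(a,(540,480)),cv2.resize(b,(576,480))])[:, :1116]); cv2.imwrite("pics/c7.png",cv2.resize(cv2.imread("pics/c7.png"),(798,343)))
E
```

```text
tip [0.5236 0.1593 0.1605]
t 19.0 tcp [0.5375 0.1572 0.1375] q [ 0.256 -0.015  2.056 -0.364  0.618 -0.919] F [ 0.5  0.  -1.5] open 0.189
row [-0.0002, 0.0002, -0.0003, -0.0055, -0.0051, 0.1086]
side 0.008 4 [[-0.0272, -0.0101], [-0.0268, -0.0007], [-0.0265, 0.0086]]
side 0.04 7 [[-0.0484, -0.0112], [-0.0367, -0.0102], [-0.0303, -0.0079]]
side 0.048 43 [[-0.0485, -0.0117], [-0.0397, -0.0057], [-0.0274, 0.0063]]
side 0.056 22 [[-0.0358, -0.0119], [0.0424, -0.0024], [0.0485, 0.0097]]
side 0.064 19 [[0.0028, -0.0103], [0.0314, -0.0014], [0.0368, 0.0106]]
side 0.072 7 [[-0.0258, -0.0101], [-0.0247, -0.0004], [-0.024, 0.0105]]
side 0.096 4 [[-0.0143, -0.0107], [-0.0036, -0.0092], [0.0051, -0.008]]
side 0.104 19 [[-0.0167, -0.0117], [-0.0079, -0.0105], [0.0081, -0.003]]
side 0.112 25 [[-0.0169, -0.0119], [-0.0033, -0.0101], [0.0081, -0.0024]]
side 0.12 15 [[-0.0169, -0.0113], [-0.0078, -0.0091], [0.008, -0.0027]]
side 0.128 24 [[-0.0167, -0.0116], [-0.0067, -0.0093], [0.0082, -0.0008]]
side 0.136 25 [[-0.0163, -0.0117], [-0.011, -0.0084], [0.0085, -0.0]]
side 0.144 24 [[-0.0148, -0.0115], [
[... 885 characters left out ...]
151, -0.001], [-0.0095, 0.0108]]
wrist 0.12 178 [[-0.0165, -0.0112], [-0.0149, -0.0003], [-0.0093, 0.0108]]
wrist 0.128 209 [[-0.0163, -0.0112], [-0.0149, -0.0002], [-0.0087, 0.0112]]
wrist 0.136 283 [[-0.0163, -0.0113], [-0.0142, -0.0001], [-0.008, 0.011]]
wrist 0.144 486 [[-0.0153, -0.0095], [-0.0123, 0.001], [-0.0079, 0.0107]]
wrist 0.152 264 [[-0.0127, -0.0074], [-0.011, 0.0005], [-0.0078, 0.0096]]
wrist 0.16 648 [[-0.013, -0.0107], [-0.0091, 0.0001], [0.0041, 0.0106]]
wrist 0.168 746 [[-0.0131, -0.0106], [-0.0064, 0.0011], [0.0029, 0.0108]]
wrist 0.176 343 [[-0.0134, -0.0114], [-0.0113, -0.0003], [0.0019, 0.0115]]
wrist 0.184 226 [[-0.0132, -0.0115], [-0.0124, -0.0068], [0.007, 0.0116]]
```

View pics/c7.png

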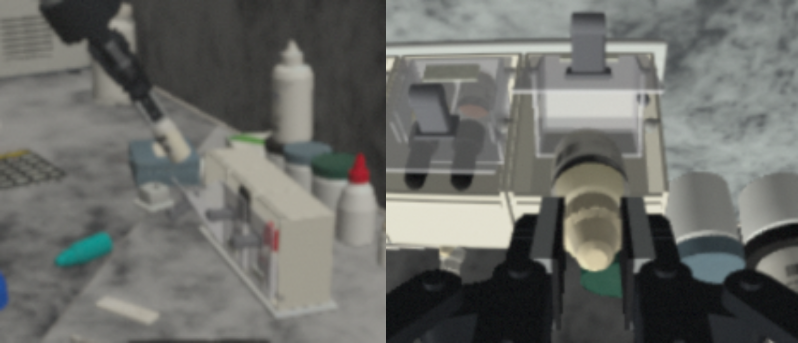

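>>> send_rows([
  [[0,0,0,-0.006,-0.003,0.07,0.05],[0,0,0,-0.006,-0.003,0.14,0.05],[0,0,0,-0.006,-0.003,0.2,0.05],[0,0,0,-0.006,-0.003,0.24,0.05],[0,0,0,-0.006,-0.003,0.28,0.05],[0,0,0,-0.006,-0.003,0.28,0.05]],
])

```text
clock: 19.7
tcp_pos: [0.581, 0.1483, 0.0645]
tcp_rot: [0.072, 0.96, -0.021, 0.27]
force: [0.8, 0.7, -0.3]
opening: 0.189
```

```bash
cat >> rack.py <<'E'
def wbin(th=TH):
    from plant import env,imaging
    st=env.read_state(); s=imaging.snapshot("wrist")
    W=(R.from_quat(st["tcp_rot"]).apply(wcloud(s).reshape(-1,3))+st["tcp_pos"])
    r=R.from_rotvec(-Y*th); se=piv+r.apply(.0135*X)
    return np.stack([(W-se)@r.apply(X),(W-se)@Y,(W-se)@r.apply(Z)],-1),s
E
python3 - <<'E'
from rack import *
place(.0)
B,s=wbin()
p=B[(np.abs(B[:,1])<.012)&(np.abs(B[:,0])<.03)&(B[:,2]>0)&(B[:,2]<.12)]
for a in np.arange(0,.12,.008):
    k=p[(p[:,2]>=a)&(p[:,2]<a+.008)]
    if len(k)>3: print(a.round(3),len(k),np.percentile(k[:,0],[3,50,97]).round(4).tolist())
E
```

```text
tip [0.5675 0.1508 0.0895]
t 19.85 tcp [0.5815 0.1487 0.0664] q [ 0.212  0.193  2.014 -0.441  0.45  -0.858] F [ 0.8 -0.5  0.2] open 0.188
row [-0.0003, 0.0002, -0.0003, -0.0023, 0.0015, 0.0621]
0.0 5 [-0.0258, -0.0256, -0.0255]
0.008 20 [-0.026, -0.0256, -0.0249]
0.016 37 [-0.0255, -0.0242, -0.0236]
0.024 26 [-0.0244, -0.024, -0.0237]
0.032 37 [-0.0245, -0.0239, -0.0235]
0.04 30 [-0.0266, -0.0242, -0.0063]
0.048 310 [-0.0297, -0.0268, -0.0084]
0.056 788 [-0.0266, -0.0237, -0.0073]
0.064 733 [-0.0243, -0.0105, 0.0296]
0.072 858 [-0.0243, -0.0114, 0.0055]
0.08 664 [-0.0115, -0.0067, 0.0018]
0.088 632 [-0.0115, -0.0039, 0.0063]
0.096 270 [-0.0118, -0.011, 0.0085]
0.104 657 [-0.0116, -0.0051, 0.0092]
0.112 355 [-0.0127, -0.0036, 0.0102]
```

No contact so far, so I'll go down the last ~16 mm.

>>> send_rows([
  [[0,0,0,0,0,0.03,0.05],[0,0,0,0,0,0.045,0.05],[0,0,0,0,0,0.052,0.05],[0,0,0,0,0,0.052,0.05]],
])

```text
clock: 20.3
tcp_pos: [0.5891, 0.1469, 0.0521]
tcp_rot: [0.072, 0.96, -0.021, 0.271]
force: [-0.1, 0.3, 0.2]
opening: 0.193
```

```bash
python3 - <<'E'
from rack import *
place(.0)
E
```

```text
tip [0.5754 0.1491 0.0756]
t 20.45 tcp [0.5893 0.147  0.0526] q [ 0.205  0.233  2.003 -0.461  0.423 -0.84 ] F [-0.6 -0.2  0.8] open 0.193
row [-0.0004, 0.0001, -0.0003, -0.0037, 0.003, 0.0089]
```

>>> send_rows([
  [[0,0,0,0,0,0.004,0.38],[0,0,0,0,0,0.004,0.38],[0,0,0,0,0,0.004,0.38],[0,0,0,0,0,-0.05,0.38],[0,0,0,0,0,-0.15,0.38],[0,0,0,0,0,-0.28,0.38],[0,0,0,0,0,-0.38,0.38],[0,0,0,0,0,-0.38,0.38]],
])

```text
clock: 21.25
tcp_pos: [0.532, 0.1574, 0.1548]
tcp_rot: [0.072, 0.959, -0.019, 0.275]
force: [1.3, -0.1, 0.4]
opening: 0.383
```

```bash
python3 - <<'E'
from rack import *
place(.1)
B,s=wbin()
p=B[(np.abs(B[:,1])<.02)&(np.abs(B[:,0])<.03)&(B[:,2]>0)&(B[:,2]<.12)]
for a in np.arange(0,.12,.006):
    k=p[(p[:,2]>=a)&(p[:,2]<a+.006)&(p[:,0]>-.0215)]
    if len(k)>3: print(a.round(3),len(k),np.percentile(k[:,:2],[3,50,97],axis=0).round(4).tolist())
cv2.imwrite("pics/w8.png",s["image"][100:340,160:480])
E
```

```text
tip [0.5162 0.1581 0.1724]
t 21.4 tcp [0.5302 0.1559 0.1493] q [ 0.259 -0.051  2.061 -0.352  0.649 -0.933] F [-0.2  0.1  0.3] open 0.379
row [-0.0004, 0.0, -0.0003, -0.0052, 0.0026, 0.0546]
0.0 125 [[-0.0015, -0.0179], [0.0202, 0.0044], [0.0213, 0.019]]
0.006 68 [[0.0202, -0.0184], [0.0206, 0.0002], [0.021, 0.0187]]
0.012 63 [[0.02, -0.0171], [0.0203, -0.0008], [0.0214, 0.0186]]
0.018 96 [[0.0199, -0.0189], [0.0208, 0.0002], [0.0213, 0.0181]]
0.024 79 [[0.0202, -0.0183], [0.0205, 0.0002], [0.0209, 0.0187]]
0.03 75 [[0.0198, -0.0187], [0.0203, 0.0021], [0.0213, 0.0182]]
0.036 146 [[-0.0051, -0.0186], [0.0211, 0.0002], [0.0225, 0.0187]]
0.042 38 [[-0.0136, -0.0032], [-0.009, -0.0007], [-0.0017, 0.0011]]
0.048 17 [[-0.0145, -0.0199], [-0.0124, -0.0024], [-0.005, -0.0015]]
0.054 27 [[-0.017, -0.0193], [-0.0142, -0.0092], [-0.0047, -0.0023]]
0.06 154 [[-0.0172, -0.0199], [-0.0123, -0.0089], [-0.0018, -0.0031]]
0.066 207 [[-0.0158, -0.0176], [0.0283, -0.0083], [0.0299, 0.0179]]
0.072 98 [[-0.0136, -0.0151], [-0.0093, -0.011], [0.0296, 0.0121]]
```

View pics/w8.png

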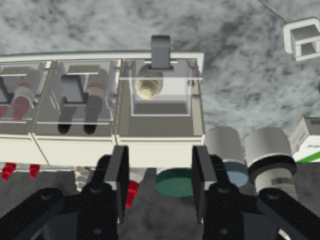

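Picture 11 shows the bottle standing in the tipped bin, cap up at crop (150,85), base near the floor and released. Next I'll shut the fingers and bring them in front of the bin's upper edge.

```bash
python3 - <<'E'
from rack import *
go(piv+X*-.078+Z*(.072-.02),basis([0,0,-1],Y))
E
```

```text
tip [0.5159 0.1577 0.171 ]
t 21.6 tcp [0.5298 0.1556 0.148 ] q [ 0.258 -0.048  2.061 -0.352  0.65  -0.933] F [-0.8 -0.1  0.7] open 0.376
row [-0.0005, 0.0872, -0.0004, 0.214, 0.0044, 0.2715]
```

>>> send_rows([
  [[0,0.02,0,0.1,0.004,0,0],[0,0.045,0,0.214,0.004,0.05,0],[0,0.07,0,0.214,0.004,0.1,0],[0,0.087,0,0.214,0.004,0.15,0],[0,0.087,0,0.214,0.004,0.2,0],[0,0.087,0,0.214,0.004,0.27,0],[0,0.087,0,0.214,0.004,0.27,0],[0,0.087,0,0.214,0.004,0.27,0]],
])

```text
clock: 22.4
tcp_pos: [0.5173, 0.1587, 0.0459]
tcp_rot: [0.075, 0.997, -0.001, 0.0]
force: [-0.7, 0.2, -0.9]
opening: 0.0
```

```bash
python3 - <<'E'
from rack import *
import h
o=basis([0,0,-1],Y)
from plant import env
for th,ov in ((.55,0),(.4,0),(.25,0),(.12,0),(0,0),(0,.002)):
    c,s=np.cos(th),np.sin(th)
    print(th); go(piv+X*(-.010*c-.077*s-.011+ov)+Z*(-.010*s+.077*c-.011),o); h.NS=0
E
```

```text
0.55
tip [0.5182 0.1592 0.0749]
t 22.55 tcp [0.5183 0.1592 0.0479] q [ 0.14   0.322  1.759 -0.002  1.056 -1.281] F [0.2 0.5 0.2] open -0.001
row [-0.0001, 0.0008, -0.0004, -0.0589, -0.0024, 0.0185]
0.4
tip [0.5182 0.1592 0.0749]
t 22.55 tcp [0.5183 0.1592 0.0479] q [ 0.14   0.322  1.759 -0.002  1.056 -1.281] F [0.2 0.5 0.2] open -0.001
row [-0.0001, 0.0008, -0.0004, -0.0909, -0.0023, -0.0034]
0.25
tip [0.5182 0.1592 0.0749]
t 22.55 tcp [0.5183 0.1592 0.0479] q [ 0.14   0.322  1.759 -0.002  1.056 -1.281] F [0.2 0.5 0.2] open -0.001
row [-0.0001, 0.0008, -0.0004, -0.1259, -0.0022, -0.0202]
0.12
tip [0.5182 0.1592 0.0749]
t 22.55 tcp [0.5183 0.1592 0.0479] q [ 0.14   0.322  1.759 -0.002  1.056 -1.281] F [0.2 0.5 0.2] open -0.001
row [-0.0001, 0.0008, -0.0004, -0.1579, -0.0021, -0.0304]
0
tip [0.5182 0.1592 0.0749]
t 22.55 tcp [0.5183 0.1592 0.0479] q [ 0.14   0.322  1.759 -0.002  1.056 -1.281] F [0.2 0.5 0.2] open -0.001
row [-0.0001, 0.0008, -0.0004, -0.1884, -0.0021, -0.0361]
0
tip [0.5182 0.1592 0.0749]
t 22.55 tcp [0.5183 0.1592 0.0479] q [ 0.14   0.322  1.759 -0.002  1.056 -1.281] F [0.2 0.5 0.2] open -0.001
row [-0.0001, 0.0008, -0.0004, -0.1951, -0.002, -0.0361]
```

Push gently, about 5 mm per row.

>>> send_rows([
  [[0,0,0,-0.03,-0.002,0.01,0],[0,0,0,-0.05,-0.002,0.018,0],[0,0,0,-0.06,-0.002,0.016,0],[0,0,0,-0.07,-0.002,0.01,0],[0,0,0,-0.08,-0.002,0.003,0],[0,0,0,-0.09,-0.002,-0.003,0],[0,0,0,-0.1,-0.002,-0.008,0],[0,0,0,-0.11,-0.002,-0.013,0]],
])

```text
clock: 23.35
tcp_pos: [0.5512, 0.1534, 0.0515]
tcp_rot: [0.075, 0.997, -0.001, 0.002]
force: [-0.4, 0.7, 0.6]
opening: -0.004
```

>>> send_rows([
  [[0,0,0,-0.01,0,-0.006,0],[0,0,0,-0.02,0,-0.01,0],[0,0,0,-0.03,0,-0.013,0],[0,0,0,-0.04,0,-0.016,0],[0,0,0,-0.05,0,-0.018,0],[0,0,0,-0.06,0,-0.02,0],[0,0,0,-0.07,0,-0.022,0],[0,0,0,-0.076,0,-0.023,0]],
])

```text
clock: 24.15
tcp_pos: [0.5731, 0.1502, 0.0582]
tcp_rot: [0.075, 0.997, -0.0, 0.001]
force: [-5.0, 0.4, 2.7]
opening: -0.002
```

```bash
python3 - <<'E'
from rack import *
o=basis([0,0,-1],Y)
go(piv+X*(-.021+.003)+Z*.066,o)
B,s=wbin(0)
p=B[(np.abs(B[:,1])<.02)&(np.abs(B[:,0])<.06)&(B[:,2]>0.02)&(B[:,2]<.1)]
for a in np.arange(.02,.1,.006):
    k=p[(p[:,2]>=a)&(p[:,2]<a+.006)]
    if len(k)>3: print(a.round(3),len(k),np.percentile(k[:,:2],[3,50,97],axis=0).round(4).tolist())
E
```

```text
tip [0.573  0.1502 0.0852]
t 24.3 tcp [0.5731 0.1502 0.0582] q [ 0.111  0.4    1.624 -0.002  1.115 -1.309] F [-4.1  1.5  2.8] open 0.001
row [-0.0001, 0.0005, -0.0005, -0.0133, 0.0005, -0.0027]
0.02 114 [[-0.0247, -0.0194], [-0.0242, 0.0098], [-0.0236, 0.0194]]
0.026 149 [[-0.0249, -0.0191], [-0.0241, 0.0091], [-0.0234, 0.0193]]
0.032 109 [[-0.0248, -0.0195], [-0.0242, 0.0095], [-0.0235, 0.0196]]
0.038 46 [[-0.0246, -0.0196], [-0.0242, 0.0162], [-0.0236, 0.0197]]
0.044 84 [[-0.0543, -0.0197], [-0.0243, -0.0022], [-0.0235, 0.0198]]
0.05 769 [[-0.0541, -0.0177], [-0.0476, -0.0003], [-0.024, 0.0177]]
0.056 170 [[-0.0513, -0.0194], [-0.0472, 0.0005], [-0.0237, 0.0195]]
0.062 92 [[-0.0463, -0.0197], [-0.0244, 0.0022], [-0.0234, 0.0198]]
0.068 314 [[-0.0466, -0.0193], [-0.0451, -0.0003], [-0.024, 0.0191]]
0.074 368 [[-0.0466, -0.0129], [-0.0426, 0.0002], [-0.0245, 0.0133]]
0.08 590 [[-0.0465, -0.0119], [-0.0419, 0.0001], [0.0072, 0.0124]]
0.086 443 [[-0.0467, -0.0127], [-0.0429, 0.0001], [-0.0413, 0.0127]]
0.092 301 [[-0.0468, -0.0126], [-0.0461, 0.0002], [-0.0419, 0.0125]]
0.098 184 [[-0.0467, -0.0053], [-0.0445, -0.0002], [-0.0249, 0.0056]]
```

>>> send_rows([
  [[0,0,0,-0.006,0,0,0],[0,0,0,-0.012,0,0,0],[0,0,0,-0.012,0,0,0]],
])

```text
clock: 24.65
tcp_pos: [0.5732, 0.1502, 0.0582]
tcp_rot: [0.075, 0.997, -0.001, -0.002]
force: [-12.1, 0.9, 10.1]
opening: -0.003
```

>>> send_rows([
  [[0,0,0,0.03,0,0,0],[0,0,0,0.1,0,0,0],[0,0,0,0.2,0,-0.05,0],[0,0,0,0.3,0,-0.2,0],[0,0,0,0.3,0,-0.3,0],[0,0,0,0.3,0,-0.3,0]],
])

```text
clock: 25.25
tcp_pos: [0.4922, 0.164, 0.1538]
tcp_rot: [0.075, 0.997, 0.001, 0.009]
force: [1.7, -0.9, 1.3]
opening: 0.003
```

```bash
python3 - <<'E'
from rack import *
from plant import imaging,models
go(piv+X*-.1+Z*.1,basis([0,0,-1],Y))
B,s=wbin(0)
for yc in(0,-.077,-.154):
  for n,a in (("low",.01),("high",.06)):
    k=B[(np.abs(B[:,1]-yc)<.025)&(np.abs(B[:,1]-yc)>.010)&(B[:,2]>a)&(B[:,2]<a+.016)&(B[:,0]<-.015)&(B[:,0]>-.08)]
    print(yc,n,len(k),np.median(k[:,0]).round(4) if len(k) else "")
p=B[(np.abs(B[:,1])<.025)&(B[:,0]>-.02)&(B[:,0]<.021)&(B[:,2]>.003)&(B[:,2]<.079)]
for a in np.arange(0,.08,.008):
    k=p[(p[:,2]>=a)&(p[:,2]<a+.008)]
    if len(k)>3: print(a.round(3),len(k),np.percentile(k[:,:2],[3,50,97],axis=0).round(4).tolist())
t=imaging.snapshot("top");W=cloud(t)
for d in models.cut_out("small","top")[:1]: 
    q=W[d["region"]]; q=q[q[:,2]>.004]; print("small",q.mean(0).round(4))
for d in models.cut_out("small","side")[:0]: pass
sd=imaging.snapshot("side")
a=cv2.resize(s["image"][60:300,160:480],(640,480)); b=cv2.resize(sd["image"][110:240,300:420],(443,480))
c=np.hstack([a,b]); cv2.imwrite("pics/w9.png",cv2.resize(c,None,fx=.73,fy=.73))
E
```

```text
tip [0.488  0.163  0.1749]
t 25.4 tcp [0.4882 0.1629 0.1479] q [ 0.155  0.133  1.755 -0.002  1.248 -1.265] F [ 0.3 -0.4  0.6] open 0.001
row [-0.0001, 0.0009, -0.0005, -0.0251, 0.0001, 0.183]
0 low 0 
0 high 0 
-0.077 low 145 -0.0245
-0.077 high 23 -0.0242
-0.154 low 107 -0.0245
-0.154 high 262 -0.0244
small [ 0.4566 -0.1728  0.0176]
```

View pics/w9.png

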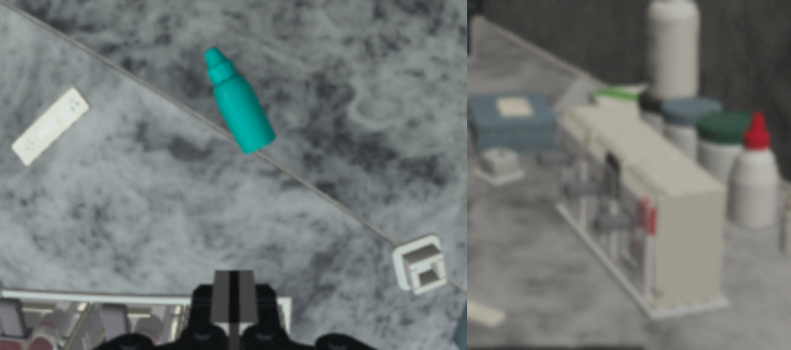

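The last picture (number 12) shows the rack with the fronts flush, pull at (555,155). The shut fingers hide the bottle, so I'll open them well clear of the rack and check its tilt from depth.

>>> send_rows([
  [[0,0,0,0,0.05,-0.05,0.5],[0,0,0,-0.05,0.1,-0.1,0.9],[0,0,0,-0.1,0.1,-0.15,0.9],[0,0,0,-0.1,0.1,-0.15,0.9],[0,0,0,-0.1,0.1,-0.15,0.9],[0,0,0,-0.1,0.1,-0.15,0.9]],
])

```text
clock: 26.25
tcp_pos: [0.52, 0.188, 0.1912]
tcp_rot: [0.075, 0.997, -0.001, 0.0]
force: [-0.3, 0.7, -0.1]
opening: 0.898
```

```bash
python3 - <<'E'
from rack import *
from plant import imaging,models,env
go(piv+X*-.1+Z*.1,basis([0,0,-1],Y))
B,s=wbin(0)
for yc in(0,-.077,-.154):
  for n,a in (("low",.01),("high",.06)):
    k=B[(np.abs(B[:,1]-yc)<.025)&(np.abs(B[:,1]-yc)>.010)&(B[:,2]>a)&(B[:,2]<a+.016)&(B[:,0]<-.015)&(B[:,0]>-.08)]
    print(yc,n,len(k),np.median(k[:,0]).round(4) if len(k) else "")
def prof(B,n):
    p=B[(np.abs(B[:,1])<.025)&(B[:,0]>-.021)&(B[:,0]<.021)&(B[:,2]>-.01)&(B[:,2]<.08)]
    for a in np.arange(-.008,.08,.008):
        k=p[(p[:,2]>=a)&(p[:,2]<a+.008)]
        if len(k)>3: print(n,a.round(3),len(k),np.percentile(k[:,:2],[3,50,97],axis=0).round(4).tolist())
prof(B,"wrist")
W=cloud(imaging.snapshot("side")).reshape(-1,3); se=piv+.0135*X
prof(np.c_[(W-se)@X,(W-se)@Y,W[:,2]-se[2]],"side")
d=models.cut_out("stout","side"); print([(round(x["score"],2),np.round(x["centre"])) for x in d])
st=env.read_state(); models_w=models.cut_out("stout","wrist"); BB=B.reshape(400,640,3)
for x in models_w: print(round(x["score"],2),np.round(x["centre"]),np.nanpercentile(BB[x["region"]],[5,50,95],axis=0).round(3).tolist())
E
```

```text
tip [0.5203 0.1882 0.2188]
t 26.4 tcp [0.5204 0.1881 0.1918] q [ 0.192  0.173  1.613 -0.002  1.354 -1.229] F [-0.2 -0.5  1. ] open 0.899
row [-0.0003, 0.0003, -0.0005, 0.068, -0.0985, 0.3293]
0 low 140 -0.0243
0 high 271 -0.024
-0.077 low 93 -0.0245
-0.077 high 112 -0.0244
-0.154 low 79 -0.0248
-0.154 high 174 -0.0243
wrist 0.0 42 [[0.0198, -0.0027], [0.0201, 0.0117], [0.0209, 0.0243]]
wrist 0.008 86 [[0.019, -0.0046], [0.0202, 0.0077], [0.021, 0.0235]]
wrist 0.016 80 [[0.0196, -0.0062], [0.0202, 0.0087], [0.0208, 0.0243]]
wrist 0.048 4 [[-0.0088, -0.0018], [-0.0079, -0.001], [-0.0053, -0.0005]]
wrist 0.056 61 [[-0.0135, -0.0194], [-0.01, -0.0053], [-0.0027, -0.0015]]
wrist 0.064 80 [[-0.0138, -0.0162], [-0.0113, -0.0098], [-0.0078, -0.0049]]
wrist 0.072 10 [[-0.0115, -0.0125], [-0.0098, -0.0104], [-0.0093, -0.0077]]
side 0.048 4 [[-0.0164, -0.0185], [-0.016, -0.0171], [-0.0157, -0.0164]]
side 0.056 5 [[-0.0155, -0.0175], [-0.0139, -0.0134], [-0.0129, -0.0085]]
[(0.61, array([197., 278.])), (0.45, array([214., 238.]))]
0.87 [ 11. 241.] [[-0.293, -0.085, -0.007], [-0.28, -0.056, 0.002], [-0.272, -0.023, 0.006]]
0.82 [102. 298.] [[-0.203, -0.013, -0.004], [-0.172, 0.004, 0.003], [-0.148, 0.022, 0.006]]
0.51 [267. 278.] [[-0.014, -0.018, 0.059], [-0.011, -0.009, 0.067], [-0.007, -0.003, 0.072]]
```

```bash
python3 -c "
from plant import env
print(env.close_job())"
```

```text
the job is handed in; nothing more can be done
None
```

The larger bottle is standing cap up in the empty bin, and the bin is pushed shut. I handed the job in at about 26 s of the 67 s allowed; no verdict came back.

**What I did:**
1. Stood the larger bottle on the worktop and let go.
2. Tipped the empty bin fully forward by its pull.
3. Picked the bottle up again by the cap, set it in the tipped bin and let go.
4. Pushed the bin shut at the upper edge of its front.

**Last checks, from the wrist and top cameras before handing in:**
- **Bins:** all three fronts are vertical and flush with each other to within 1 mm.
- **Larger bottle:** the cap top is about 75 mm above the bin floor, so the base is on the floor. The cap is about 10 mm forward and 10 mm right of the bin's centre. I did not measure the tilt directly, but the cap's position fits the bottle standing upright near the front wall.
- **Small bottle:** it has not moved, to within 1 mm.
- **Robot:** clear of everything, with the force reading near zero.

**What disagreed or failed:**
- **Fingertip offset:** the first grasp closed in the air above the bottle. The cameras put the real fingertips about 27 mm behind the reported tool point, so I corrected for that from then on. The bottle was not moved by the miss.
- **No final close-up:** I had used all 12 pictures, and the closed fingers hid the bottle in the last one. The final check on it rests on depth readings and the detector alone. The detector's score for it in the bin was only 0.51.

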